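# Refit the washed pumps on a turning sauce station

### The arm

A 6-joint arm with a two-finger parallel gripper is mounted at the origin on the work surface. World frame = base frame: x ahead of the robot, y to its left, z up, the work surface at z = 0. Lengths are in mm, angles in rad, forces in N, time in s.
With the tool pointing down it reaches from about 350 to 975 mm from the base axis. Payload 7.1 kg.
Tool frame: the origin (TCP) lies at the very end of the fingers, on their centre line; the grasp point (between the pads) lies 19 mm behind it; z points along the fingers, x is the direction in which the jaws open and shut, and the axes are right-handed (so a half turn about z gives the same grasp; the last joint's range is limited). The gripper opens to 88 mm and grips with 3 to 60 N. Pads are 20 mm wide; open, the fingers measure 115 mm over their backs; the gripper's body (75 mm by 178 mm) begins 61 mm behind the grasp point.
Start: joints at [1.184, 0.423, 1.63, -0, 1.089, -0.019], TCP at [224.695, 583.195, 222.675] pointing down, gripper open.
Joint ranges: [-3, 3], [-0.9, 2.11], [0.09, 2.58], [-1.31, 4.45], [0.11, 2.69], [-2.54, 2.54]. Speed limits (rad/s): [2.39, 2.39, 3.01, 3.14, 3.14, 3.14].

### API

Orientations are given as a rotation vector (axis times angle).
In Python, from workcell import * gives the robot as it stands.
- The arm moves only by the tool arm_command, never from a script. Its argument "increments" is a list of rows, each a list of 2 entries, a list of its own where there are three numbers: the shift along the tool's x, y, z in cm, then the turn about the tool's z in degrees. In form: [[[dx, dy, dz], turn], ...]. A call has 1 to 20 rows; each row shifts and turns the pose as measured when the row begins, along the tool's axes as they then stand; what a row does not reach is not made up. A row lasts 1/10 s, in which the tool goes at most 50 mm and 8.59 degrees, less where a joint would pass 70% of its speed; a pose out of reach is approached as far as the arm can. A call is refused whole if a number of a shift passes 5 or a number of a turn 8.59, either way. A call with a gripper value outside its range is refused whole. "gripper" is the opening, from 0 (shut) to 1 (fully open), set as the call begins (left out, the last holds). The fingers move at their own pace and stop on an object; the grip force is fixed at half the most. Time passes only in rows, so rows that do not move let the fingers close. It gives the time, the measured TCP pose, the force and the opening at its end, in the units of the state.
- get_obs(): the state, without advancing time (a new reading comes with each control period).
- get_image(name): name is "scene" or "top"; returns the picture (400x640x3 uint8, red, green, blue); there is no depth.
- camera_params(name): a dict with "K" (3x3 intrinsics, pixels), "rvec" (rotation vector, rad) and "tvec" (3), from world to camera coordinates, as OpenCV has them. Camera axes: x right, y down, z forward; pixel columns grow to the right and rows downward; lengths in mm; the calibration is good to about 2 mm. A picture is of the moment at which its call begins. camera_params takes no time and is no camera call.
- close_job(): hands the job in, once; it reports no verdict.
The state is a dict: "t": time; "qpos": joint angles; "qvel": joint speeds; "joint_torque": joint torques, N m; "ee_pos": TCP position; "orientation": TCP orientation; "ft_force": force on the tool from outside, world axes, zero at the start; "moment": the same for the moment, N m; "width": finger opening in mm.
Only numpy, scipy, OpenCV 4.12 (cv2) and the standard library are available. Lean on these libraries where they do the work, as an engineer would, in place of code of your own. Each camera call takes 0.05 s, during which the arm holds its last target.

### The job

The washed sauce pumps hang in the drying rack: fit every one of them to the turning sauce station, each in a pot closed by a stopper, pulling that pot's stopper out of its lid and putting it in the black pan, then lowering the pump's tube through the hole until its collar sits flat on the lid and its spout points straight outward from the turntable. Pots can only be got at through the gap in the clear guard, so turn the station by the bar on top, click by click, to bring the next pot to the gap, and finish with the turntable resting in a click stop. Leave the thermometer in its pot, and the bottle and cups where they are.

Things in the scene. Friction and masses are not known exactly. Their poses are not given: they have to be found in the camera images.
- turntable (a joint): angle of the station's turntable, rad, counter-clockwise from above, no end stops. Click stops at 0 and every 1.2566 rad (72 degrees): a moment of about 0.4 N m carries it over the hump half-way between two stops; past the hump it rolls on to the next stop by itself.
- turn_bar (a point): centre of the black turning handle on top of the station's column, above the clear guard: a straight bar 72 mm long (this point's x), 14 mm wide (y), 30 mm high, its centre 206 mm above the table and 25 mm above the guard's roof. It is fixed to the turntable and turns with it about the vertical axis through this point.
- station: sauce station: steel base 370 x 360 mm; turntable with five steel pots 90 mm wide, 78 mm high, on a circle of 95 mm radius; over them a clear flat plastic roof on four posts, 176 to 181 mm above the table, with one gap towards the robot. Origin: underside of the base, on the turntable's axis; -x points to the gap, z up.
- gap (a point): fixed on the station: where the hole of a pot standing at the gap has its centre (lid-top height, 108 mm above the table, 95 mm from the axis along the station's -x). The gap in the roof is 140 mm wide across the station's y and reaches from 40 mm out from the axis to the open front edge. Axes as the station's.
- hole0 (a point): centre of the hole in the lid of pot 0, at the lid's top face; moves with the turntable. Hole 19 mm across in a flat white lid 96 mm wide, 8 mm thick; 75 mm free depth below the lid's top. x points straight outward from the turntable's axis, z up. Pot 0 is at the gap at turntable angle 0; pots 0 to 4 follow counter-clockwise from above.
- hole1 (a point): like hole0, for pot 1.
- hole2 (a point): like hole0, for pot 2.
- hole3 (a point): like hole0, for pot 3.
- hole4 (a point): like hole0, for pot 4.
- pump1_head (a point): loose rigid sauce pump (may be absent), 95 to 160 g. Point: centre of its white head, 36 (x) by 28 (y) by 24 mm high, gripped across y; z up the pump, x to its spout. Below: a collar 44 mm wide (its flat underside 45 mm below this point) and a straight steel tube 14 mm wide, round tip 115 mm below; the spout reaches 55 mm from the axis. Starts hanging by its collar in the rack, head 130 mm above the table.
- pump2_head (a point): loose sauce pump like pump1 (may be absent); same point and axes.
- pump3_head (a point): loose sauce pump like pump1 (may be absent); same point and axes.
- pump4_head (a point): loose sauce pump like pump1 (may be absent); same point and axes.
- thermometer_dial (a point): dial probe thermometer that stands in the lid hole of one of the five pots at the start and stays there: a round steel dial 46 mm wide, 12 mm thick, facing up; this point is the dial's centre, 40 mm above the lid. Its stem goes down through the hole.
- plug1_knob (a point): loose grey stopper, 35 g, that closes the lid hole of a pot at the start. Point: centre of its knob, an upright cylinder 24 mm wide, 20 mm high. z up the stopper. Under the knob a 12 mm neck and a thin flange 34 mm wide, whose underside lies 24 mm below this point and rests on the lid; its stub, 15 mm wide, reaches 14 mm further down into the hole.
- plug2_knob (a point): loose grey stopper like plug1; same point and axes.
- plug3_knob (a point): loose grey stopper like plug1; same point and axes.
- plug4_knob (a point): loose grey stopper like plug1; same point and axes.
- pan_floor (a point): centre of the inner floor of the loose black plastic pan (0.5 kg) for the stoppers, 3 mm above the table; inside 102 mm (x) by 170 mm (y), rim 62 mm above this point.
- rack_top (a point): centre of the top face of the drying rack, a loose black plastic stand 172 x 172 mm, 85 mm high, 0.9 kg; its top plate has four holes 23 mm across at 42.5 mm out along its x and y axes (85 mm apart), in which the pumps hang, their heads 45 mm above the plate.
- squeeze_bottle: bystander, to be left alone: a pale yellow-green squeeze bottle, 62 mm wide, 200 mm tall; origin at the centre of its underside.
- portion_cups: bystander, to be left alone: a stack of white portion cups, 68 mm wide, 85 mm tall; origin at the centre of its underside.
Not all that is in view belongs to the job. Leave any brown or green look-alike of the part that bears pump2_head alone.

How it is judged:
By the outcome, as a careful person would: the job done as asked, in the order asked, and still so for the second after the job is handed in, with the robot touching nothing.
Of pump1, pump2, pump3, pump4 only 2 to 3 are there at a start; the rules pass over those that are not, and their reading is None.
At some moment in a run one of rack, food_pan may be knocked a few centimetres aside while the robot is not near it.
Once in a run the grip may slacken for a moment while it holds something.
It also fails if it takes over 210 s, if anything falls off the work surface, if the arm or the gripper's body presses on something with over 40 N, if the wrist force passes 120 N, or if a joint passes its speed limit or range.

## Working session

There is one attempt and no reset: what is moved stays moved. The work goes in short steps, Python scripts to look and compute and a tool call to move; the robot and the scene stay as the last step left them, time stands still between calls to the robot, and variables do not carry over. Pictures are saved under pics/ and viewed, and the job is handed in when it is done.

Besides the shell and the picture viewer there is one more tool, called after "Call:" as a command line: name --argument value ..., lists and objects as JSON in quotes. arm_command: Moves the arm, as the interface text tells. Its arguments: {"type":"object","properties":{"increments":{"type":"array","items":{"type":"array"}},"gripper":{"type":"number"}},"required":["increments"]}

```bash
mkdir -p pics; ls; cat > h.py <<'E'
from workcell import *
import numpy as np, cv2
def snap(name,fn):
    im=get_image(name); cv2.imwrite('pics/'+fn,cv2.cvtColor(im,cv2.COLOR_RGB2BGR)); return im
def cam(name):
    p=camera_params(name); R,_=cv2.Rodrigues(np.array(p['rvec'],float)); return np.array(p['K'],float),R,np.array(p['tvec'],float).ravel()
def pix2w(name,u,v,z):
    K,R,t=cam(name); d=R.T@np.linalg.solve(K,[u,v,1.]); c=-R.T@t
    return c+d*(z-c[2])/d[2]
def w2pix(name,P):
    K,R,t=cam(name); q=K@(R@np.array(P,float)+t); return q[:2]/q[2]
def crop(im,x0,y0,x1,y1,s,fn):
    c=im[y0:y1,x0:x1]; c=cv2.resize(c,None,fx=s,fy=s,interpolation=cv2.INTER_CUBIC); cv2.imwrite('pics/'+fn,cv2.cvtColor(c,cv2.COLOR_RGB2BGR))
E
python3 - <<'E'
from h import *
o=get_obs();print(o)
for n in('top','scene'):
    snap(n,n+'0.png'); K,R,t=cam(n); print(n,K,-R.T@t)
E
```

```text
pics
{'t': 0.0, 'qpos': array([ 1.18398219e+00,  4.23829760e-01,  1.63072262e+00,  3.48833748e-05,
        1.08857939e+00, -1.89960166e-02]), 'qvel': array([-7.20547594e-05,  1.99195361e-04,  1.14237321e-03, -8.05922815e-04,
        9.90196187e-04,  5.54579594e-04]), 'joint_torque': array([-1.55610087e-03, -5.44641745e+01, -2.73656523e+01,  6.43699500e-02,
        2.29716307e-02, -1.48224149e-04]), 'ee_pos': array([224.48674618, 582.68033232, 221.89579817]), 'orientation': array([ 2.58956098e+00,  1.77724986e+00, -2.04510731e-03]), 'ft_force': array([ 0.51269238, -0.5824263 ,  1.26314321]), 'moment': array([-0.03474679, -0.01432558, -0.03169771]), 'width': 87.79607934213709}
top [[364.95605042   0.         313.93748409]
 [  0.         364.95605042 200.38630666]
 [  0.           0.           1.        ]] [ 331.70165557   68.13618712 1134.32775224]
scene [[369.04184792   0.         316.8040325 ]
 [  0.         369.04184792 204.19653787]
 [  0.           0.           1.        ]] [1020.50965125   22.01747263  960.98174957]
```

View pics/top0.png

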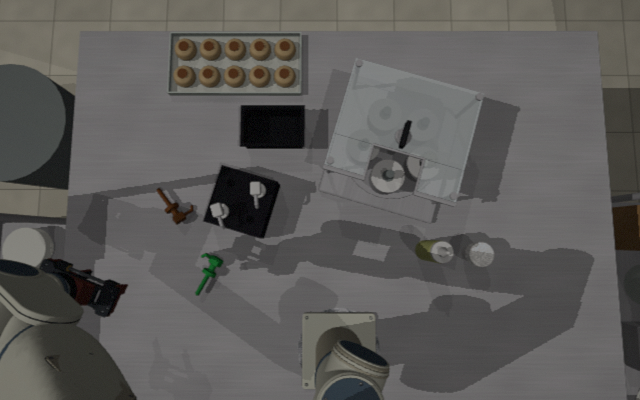

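View pics/scene0.png

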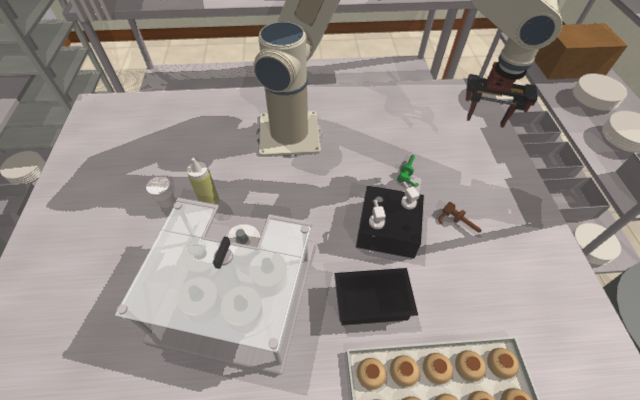

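Top view: white pumps hang at about (257,188) and (219,210) in the rack (243,200). The brown (178,210) and green (210,262) pumps are look-alikes lying on the table. The pan is at (273,127), the station at about (405,135) and a pot with a stopper at the gap, about (387,176). I'll crop closer.

```bash
python3 - <<'E'
from h import *
im=cv2.cvtColor(cv2.imread('pics/top0.png'),cv2.COLOR_BGR2RGB)
crop(im,190,90,320,250,5*0.75,'c1.png'); crop(im,310,50,490,230,3.3,'c2.png')
im=cv2.cvtColor(cv2.imread('pics/scene0.png'),cv2.COLOR_BGR2RGB)
crop(im,110,180,330,370,3,'c3.png'); crop(im,330,150,490,330,3.3,'c4.png')
E
```

```text
(no output)
```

View pics/c1.png

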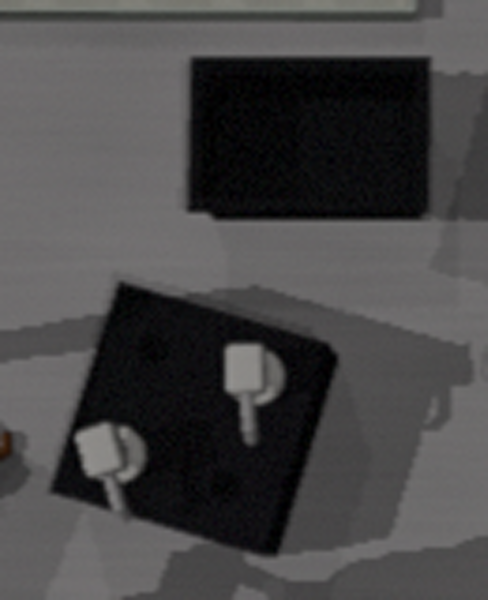

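View pics/c2.png

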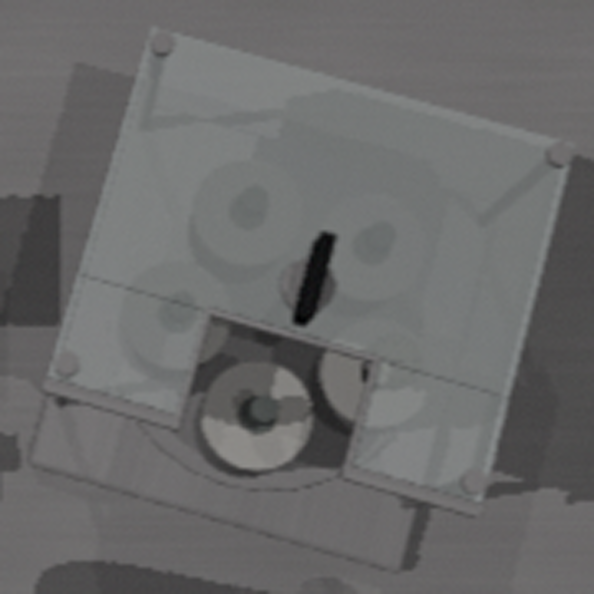

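View pics/c3.png

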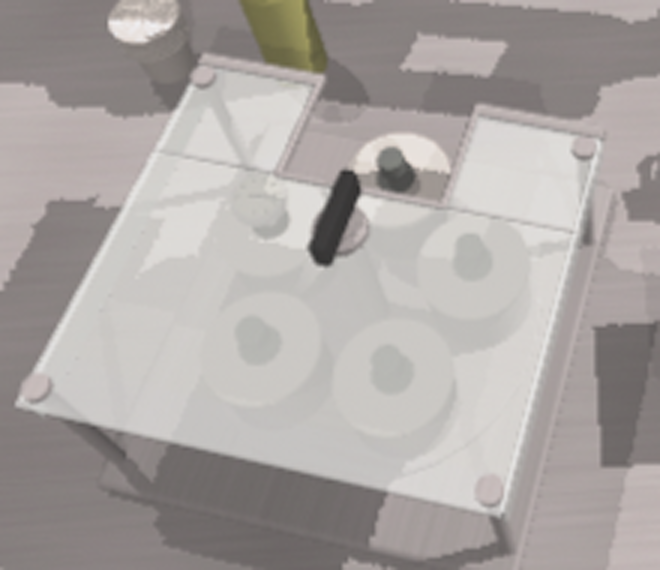

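View pics/c4.png

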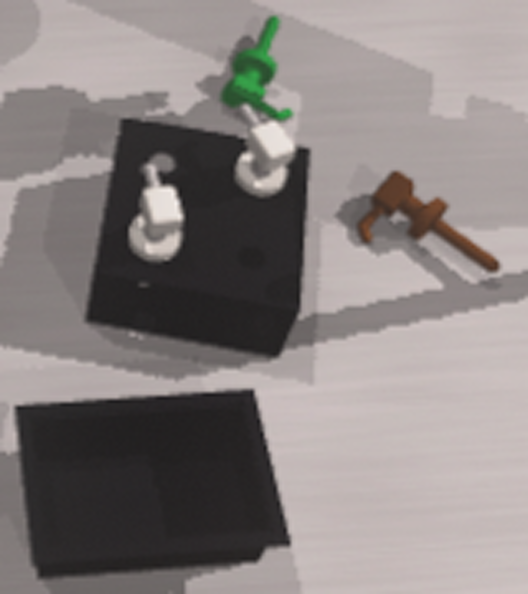

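Close crops confirm it. Two white pumps hang in the rack, c1 (245,370) and (100,448), and the brown and green ones lie on the table. The thermometer pot is just right of the gap (its CCW neighbour), and the other four pots have stoppers. I'll triangulate the positions next.

```bash
cat >> h.py <<'E'
from scipy.optimize import least_squares
def tri(ut,us):
    def f(P): return np.r_[w2pix('top',P)-ut, w2pix('scene',P)-us]
    r=least_squares(f,[500,0,150.]); return r.x, r.fun
def ucrop(u,v,x0,y0,s): return np.array([(u+.5)/s-.5+x0,(v+.5)/s-.5+y0])
E
python3 - <<'E'
from h import *
np.set_printoptions(precision=1,suppress=True)
c2=lambda u,v:ucrop(u,v,310,50,3.3)
c3=lambda u,v:ucrop(u,v,110,180,3)
c1=lambda u,v:ucrop(u,v,190,90,3.75)
c4=lambda u,v:ucrop(u,v,330,150,3.3)
pts={'bar_far':(c2(329,235),c3(323,258)),'bar_near':(c2(300,320),c3(350,178)),
'post_BL':(c2(67,365),c3(585,148)),'post_TL':(c2(162,43),c3(489,492)),'post_TR':(c2(560,153),c3(36,387)),'post_BR':(c2(475,483),c3(203,76)),
'gapL':(c2(208,315),c3(443,202)),'gapR':(c2(382,360),c3(276,175)),
'knob':(c2(265,409),c3(390,158)),'p1':(c1(242,369),c4(160,210)),'p2':(c1(97,449),c4(272,143))}
for k,(a,b) in pts.items():
    x,f=tri(a,b); print(k,x,f)
for k in('bar_far','bar_near'): print(k,'top z221',pix2w('top',*pts[k][0],221),'sc',pix2w('scene',*pts[k][1],221))
for k in pts:
    if 'post' in k or 'gap' in k: print(k,pix2w('top',*pts[k][0],181),pix2w('scene',*pts[k][1],181))
print('knob top',pix2w('top',*pts['knob'][0],142),pix2w('scene',*pts['knob'][1],142))
for k in('p1','p2'): print(k,pix2w('top',*pts[k][0],142),pix2w('scene',*pts[k][1],142))
E
```

```text
bar_far [ 634.7 -169.2  213.2] [-1.1  0.  -0.9 -0.1]
bar_near [ 566.9 -150.3  212. ] [ 0.9 -0.   0.8  0.1]
post_BL [536.3  32.6 186.7] [0.1 0.  0.  0. ]
post_TL [805.5 -46.7 187. ] [0.4 0.  0.3 0. ]
post_TR [ 710.8 -367.   190.6] [ 0.3 -0.   0.2  0. ]
post_BR [ 441.9 -289.4  188.5] [ 0.3 -0.   0.3  0. ]
gapL [577.8 -82.1 184.8] [0.5 0.  0.5 0. ]
gapR [ 541.7 -219.5  182.7] [-0.2  0.  -0.2 -0. ]
knob [ 508.4 -134.1  144.8] [ 0.3 -0.   0.3  0. ]
p1 [468.4 237.5 135.9] [ 1.   0.1  1.  -0.1]
p2 [408.8 342.9 139.4] [ 0.6  0.1  0.6 -0.1]
bar_far top z221 [ 632.2 -170.   221. ] sc [ 639.1 -165.2  221. ]
bar_near top z221 [ 564.6 -146.   221. ] sc [ 572.1 -150.1  221. ]
post_BL [537.5  32.6 181. ] [532.7  32.6 181. ]
post_TL [808.6 -46.3 181. ] [803.8 -47.9 181. ]
post_TR [ 714.5 -370.6  181. ] [ 706.8 -372.4  181. ]
post_BR [ 442.8 -291.5  181. ] [ 436.1 -293.1  181. ]
gapL [578.8 -81.3 181. ] [575.5 -83.6 181. ]
gapR [ 542.1 -220.5  181. ] [ 540.7 -219.5  181. ]
knob top [ 508.9 -133.8  142. ] [ 506.5 -135.4  142. ]
p1 [467.9 239.3 142. ] [472.5 233.2 142. ]
p2 [408.9 343.8 142. ] [410.9 340.1 142. ]
```

```bash
python3 - <<'E'
from h import *
im=cv2.cvtColor(cv2.imread('pics/top0.png'),cv2.COLOR_BGR2RGB)
a=cv2.convertScaleAbs(im,alpha=1.3)
crop(a,240,170,275,215,13,'d1.png'); crop(a,203,192,238,237,13,'d2.png')
i1=cv2.imread('pics/d1.png');i2=cv2.imread('pics/d2.png')
im=cv2.cvtColor(cv2.imread('pics/scene0.png'),cv2.COLOR_BGR2RGB)
crop(im,365,190,390,235,13,'e1.png'); crop(im,395,175,425,220,13,'e2.png')
f=lambda n:cv2.imread('pics/'+n)
cv2.imwrite('pics/d12.png',cv2.hconcat([f('e1.png'),f('e2.png')]))
cv2.imwrite('pics/d.png',cv2.hconcat([i1,i2])[:, :910][:590])
E
```

```text
(no output)
```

View pics/d1.png

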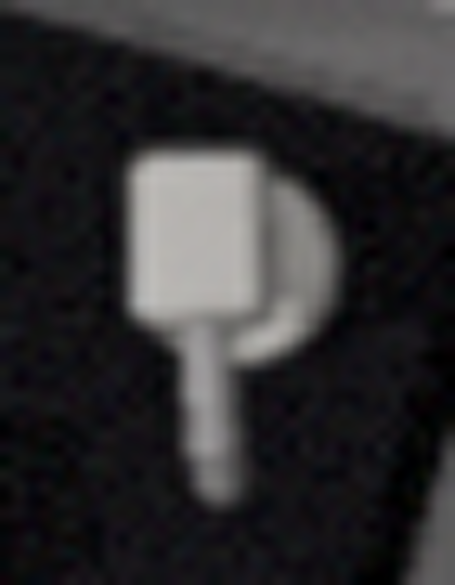

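View pics/d2.png

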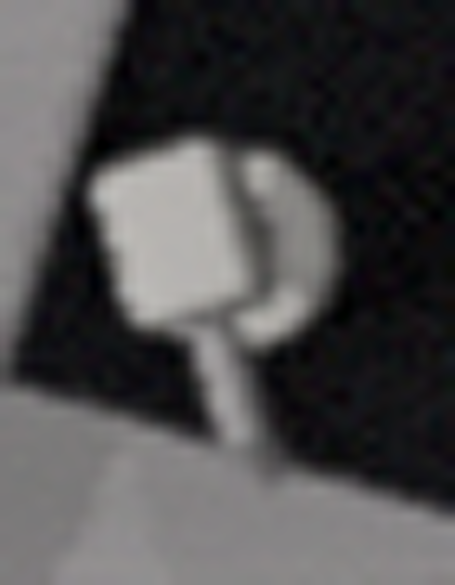

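View pics/d12.png

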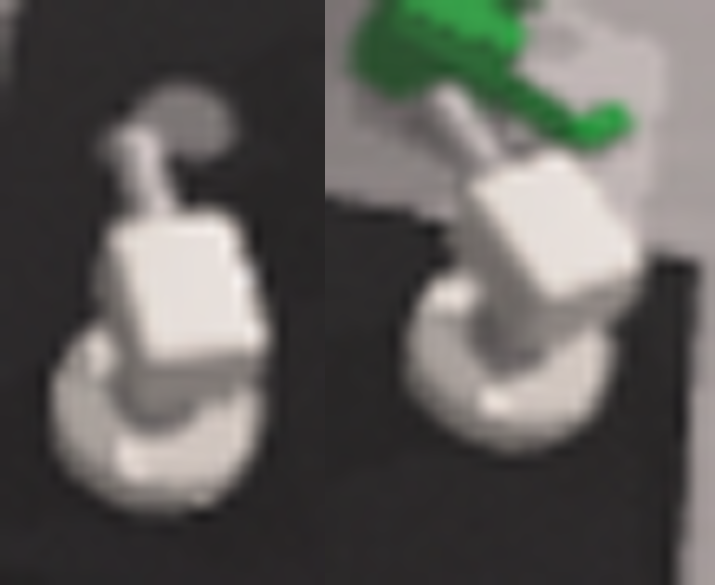

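```bash
python3 - <<'E'
from h import *
np.set_printoptions(precision=1,suppress=True)
T1=[ucrop(u,v,240,170,13) for u,v in[(130,152),(264,152),(264,314),(130,314)]]
T2=[ucrop(u,v,203,192,13) for u,v in[(92,187),(210,140),(250,298),(137,326)]]
S1=[ucrop(u,v,365,190,13) for u,v in[(108,228),(235,215),(265,340),(148,360)]]
S2=[ucrop(u-325,v,395,175,13) for u,v in[(472,185),(565,152),(638,252),(560,300)]]
for n,T,S in((1,T1,S1),(2,T2,S2)):
    print(n,tri(np.mean(T,0),np.mean(S,0)))
    for nm,C in(('top',T),('scene',S)):
        W=np.array([pix2w(nm,*c,142) for c in C]);print(nm,W.mean(0))
        for i in range(4):
            d=W[(i+1)%4]-W[i];print(np.linalg.norm(d),np.degrees(np.arctan2(d[1],d[0])))
# jaw angle now
o=get_obs();R,_=cv2.Rodrigues(o['orientation']);print(R)
E
```

```text
1 (array([469. , 236.6, 145. ]), array([ 0.3,  0. ,  0.3, -0. ]))
top [469.6 237.9 142. ]
28.392583328149108 -89.86702822055423
34.53701647066142 -178.93384755126726
28.291937548248434 90.14607129346648
34.545269423312725 1.2328852105298274
scene [466.8 236.7 142. ]
27.23018753151466 93.04726281502171
31.803918450427588 0.9423242527815985
25.136151801045884 -82.64942999717942
33.683332567472476 -175.25701113238756
2 (array([407.5, 342.2, 143.7]), array([ 0.1,  0. ,  0.1, -0. ]))
top [407.7 343.  142. ]
26.52102052289534 -67.84845974951995
34.585636885622705 -164.20633345084462
24.301972743157343 104.16802277611404
31.028161622730774 19.61098299521452
scene [406.1 342.4 142. ]
23.577649843850036 108.92046458963978
29.806537143454456 18.52217031871822
22.854859364466098 -59.58842472042865
34.37266250115513 -159.45625470674833
[[ 0.4  0.9 -0. ]
 [ 0.9 -0.4 -0. ]
 [-0.  -0.  -1. ]]
```

```bash
cat >> h.py <<'E'
def phi_now():
    o=get_obs();R,_=cv2.Rodrigues(np.array(o['orientation'],float)); return np.degrees(np.arctan2(R[1,0],R[0,0])),R
def go(target,phi=None):
    """print tool-frame shift (cm), before and after the turn"""
    o=get_obs(); p,R=phi_now(); t=np.array(target,float)-o['ee_pos']
    s=f"t={o['t']:.1f} pos={np.round(o['ee_pos'],1)} phi={p:.1f} tilt={np.degrees(np.arccos(-R[2,2])):.2f} w={o['width']:.1f} F={np.round(o['ft_force'],1)} q6={o['qpos'][5]:.2f}"
    print(s); d=R.T@t/10; print(' shift now cm',np.round(d,2),'rows',np.ceil(np.abs(np.linalg.norm(d))/5))
    if phi is not None:
        a=np.radians(phi); X=np.array([np.cos(a),np.sin(a),0]);Y=np.array([np.sin(a),-np.cos(a),0])
        print(' turn deg',round(-(phi-p),2),' after-turn shift',np.round([X@t/10,Y@t/10,-t[2]/10],2))
E
python3 - <<'E'
from h import *
go([508.5,-134.2,240],73.8)
print(w2pix('top',[508.5,-134.2,142]))
print(pix2w('top',437,250,100))
E
```

```text
t=0.1 pos=[224.5 582.8 222. ] phi=68.9 tilt=0.07 w=87.9 F=[-0.7  0.1  0.4] q6=-0.02
 shift now cm [-56.69  52.28  -1.72] rows 16.0
 turn deg -4.87  after-turn shift [-60.93  47.27  -1.8 ]
[390.08563952 173.74698577]
[ 299.70171377 -270.19957956  100.        ]
```

Call:
arm_command --increments '[[[0, 0, -1.8], -4.87], [[-3.8, 2.95, 0], 0], [[-3.8, 2.95, 0], 0], [[-3.8, 2.95, 0], 0], [[-3.8, 2.95, 0], 0], [[-3.8, 2.95, 0], 0], [[-3.8, 2.95, 0], 0], [[-3.8, 2.95, 0], 0], [[-3.8, 2.95, 0], 0], [[-3.8, 2.95, 0], 0], [[-3.8, 2.95, 0], 0], [[-3.8, 2.95, 0], 0], [[-3.8, 2.95, 0], 0], [[-3.8, 2.95, 0], 0], [[-3.8, 2.95, 0], 0], [[-3.8, 2.95, 0], 0], [[0, 0, 0], 0], [[0, 0, 0], 0]]' --gripper 0.55

```text
t: 1.9
ee_pos: [500.2, -113.3, 238.2]
orientation: [2.505, 1.893, -0.004]
ft_force: [-0.5, 0.3, 0.5]
width: 48.4
```

```bash
python3 - <<'E'
from h import *
go([508.5,-134.2,240],73.8)
E
```

```text
t=1.9 pos=[ 500.2 -113.3  238.2] phi=74.2 tilt=0.17 w=48.4 F=[-0.5  0.3  0.5] q6=-1.54
 shift now cm [-1.78  1.37 -0.17] rows 1.0
 turn deg 0.37  after-turn shift [-1.77  1.38 -0.18]
```

Call:
arm_command --increments '[[[-1.78, 1.37, 0], 0.37], [[0, 0, 5], 0], [[0, 0, 0], 0]]'

```text
t: 2.2
ee_pos: [507.7, -132.0, 187.9]
orientation: [2.51, 1.888, -0.003]
ft_force: [-0.7, -0.7, -0.1]
width: 48.4
```

```bash
python3 - <<'E'
from h import *
a=snap('top','top1.png');b=snap('scene','scene1.png')
crop(a,320,60,480,220,3.7,'c5.png');crop(b,110,140,330,370,2.5,'c6.png')
go([508.5,-134.2,113],73.8)
E
```

```text
t=2.3 pos=[ 512.1 -133.1  193.4] phi=73.9 tilt=0.57 w=48.3 F=[ 0.6 -0.1  0.9] q6=-1.56
 shift now cm [-0.18 -0.39  8.04] rows 2.0
 turn deg 0.15  after-turn shift [-0.2  -0.31  8.04]
```

View pics/c5.png

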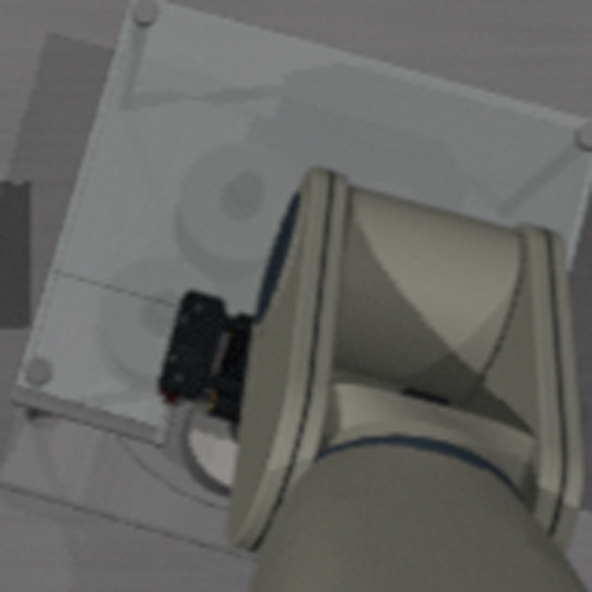

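View pics/c6.png

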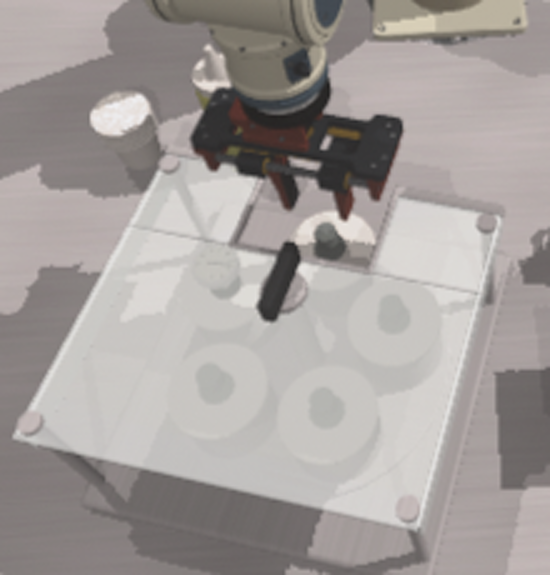

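Call:
arm_command --increments '[[[0, 0, 2], 0], [[0, 0, 0], 0], [[0, 0, 0], 0]]'

```text
t: 2.6
ee_pos: [515.4, -131.6, 179.6]
orientation: [2.494, 1.885, 0.014]
ft_force: [-0.3, -0.1, -0.6]
width: 48.2
```

```bash
python3 - <<'E'
from h import *
go([508.5,-134.2,113],73.8)
E
```

```text
t=2.6 pos=[ 515.4 -131.6  179.6] phi=74.1 tilt=1.02 w=48.2 F=[-0.3 -0.1 -0.6] q6=-1.56
 shift now cm [-0.43 -0.71  6.65] rows 2.0
 turn deg 0.35  after-turn shift [-0.44 -0.59  6.66]
```

Call:
arm_command --increments '[[[-0.2, -0.3, 1], 0], [[-0.2, -0.3, 1], 0], [[0, 0, 1], 0], [[0, 0, 1], 0]]'

```text
t: 3.0
ee_pos: [511.3, -134.3, 141.9]
orientation: [2.488, 1.882, 0.022]
ft_force: [-0.4, -0.5, -0.5]
width: 48.1
```

```bash
python3 - <<'E'
from h import *
go([508.5,-134.2,113],73.8)
E
```

```text
t=3.0 pos=[ 511.3 -134.3  141.9] phi=74.2 tilt=1.49 w=48.1 F=[-0.4 -0.5 -0.5] q6=-1.57
 shift now cm [-0.06 -0.35  2.88] rows 1.0
 turn deg 0.41  after-turn shift [-0.07 -0.28  2.89]
```

Call:
arm_command --increments '[[[0, -0.1, 0.4], 0]]'

```text
t: 3.1
ee_pos: [509.8, -134.0, 136.4]
orientation: [2.489, 1.883, 0.02]
ft_force: [0.9, 1.0, -0.3]
width: 48.3
```

```bash
python3 - <<'E'
from h import *
go([508.5,-134.2,113],73.8); print(phi_now()[1].round(4), get_obs()['qvel'].round(3))
E
```

```text
t=3.1 pos=[ 509.8 -134.   136.4] phi=74.2 tilt=1.39 w=48.3 F=[ 0.9  1.  -0.3] q6=-1.57
 shift now cm [-0.05 -0.17  2.33] rows 1.0
 turn deg 0.4  after-turn shift [-0.05 -0.12  2.34]
[[ 0.2723  0.9619  0.0226]
 [ 0.9622 -0.2722 -0.0087]
 [-0.0022  0.0241 -0.9997]] [-0.002  0.054  0.044 -0.001 -0.1    0.   ]
```

Call:
arm_command --increments '[[[0, 0, 0], 0]]'

```text
t: 3.2
ee_pos: [509.1, -133.9, 135.3]
orientation: [2.491, 1.883, 0.018]
ft_force: [0.5, -0.6, 0.0]
width: 48.5
```

```bash
python3 - <<'E'
from h import *
go([508.5,-134.2,113],73.8); print(phi_now()[1].round(4), get_obs()['qvel'].round(3))
E
```

```text
t=3.2 pos=[ 509.1 -133.9  135.3] phi=74.2 tilt=1.27 w=48.5 F=[ 0.5 -0.6  0. ] q6=-1.57
 shift now cm [-0.04 -0.1   2.23] rows 1.0
 turn deg 0.39  after-turn shift [-0.05 -0.05  2.23]
[[ 0.2724  0.962   0.0207]
 [ 0.9622 -0.2723 -0.0081]
 [-0.0022  0.0221 -0.9998]] [-0.002  0.009 -0.003 -0.001 -0.002 -0.001]
```

Call:
arm_command --increments '[[[0, 0, 0], 0]]'

```text
t: 3.3
ee_pos: [509.0, -133.9, 134.9]
orientation: [2.491, 1.884, 0.017]
ft_force: [-0.0, -0.2, 0.1]
width: 48.0
```

```bash
python3 - <<'E'
from h import *
go([508.5,-134.2,113],73.8); print(phi_now()[1].round(4), get_obs()['qvel'].round(3))
E
```

```text
t=3.3 pos=[ 509.  -133.9  134.9] phi=74.2 tilt=1.23 w=48.0 F=[-0.  -0.2  0.1] q6=-1.57
 shift now cm [-0.04 -0.09  2.19] rows 1.0
 turn deg 0.39  after-turn shift [-0.04 -0.04  2.19]
[[ 0.2725  0.9619  0.02  ]
 [ 0.9621 -0.2724 -0.0079]
 [-0.0022  0.0214 -0.9998]] [-0.002  0.007  0.002 -0.001 -0.002 -0.   ]
```

Call:
arm_command --increments '[[[0, -0.05, 0.6], 0.2], [[0, 0, 0.6], 0.2], [[0, 0, 0.5], 0], [[0, 0, 0.2], 0]]'

```text
t: 3.7
ee_pos: [509.6, -134.1, 115.0]
orientation: [2.497, 1.873, 0.019]
ft_force: [0.7, 0.3, -0.9]
width: 48.2
```

```bash
python3 - <<'E'
from h import *
go([508.5,-134.2,113],73.8)
b=snap('scene','scene2.png');crop(b,190,150,300,280,5,'c7.png')
E
```

```text
t=3.7 pos=[ 509.6 -134.1  115. ] phi=73.7 tilt=1.32 w=48.2 F=[ 0.7  0.3 -0.9] q6=-1.56
 shift now cm [-0.04 -0.1   0.2 ] rows 1.0
 turn deg -0.06  after-turn shift [-0.04 -0.1   0.2 ]
```

View pics/c7.png

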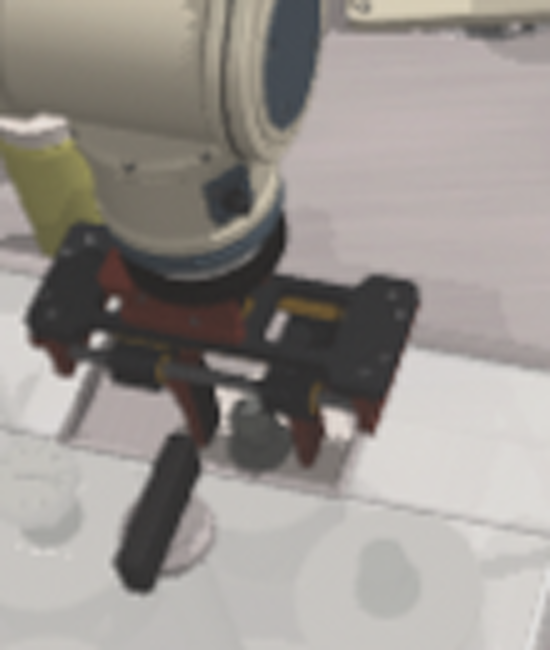

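The knob sits between the fingers in c7 (knob 257,435; tips 205,440 and 308,460). I'll close on it.

Call:
arm_command --increments '[[[0, 0, 0], 0], [[0, 0, 0], 0], [[0, 0, 0], 0], [[0, 0, 0], 0], [[0, 0, 0], 0]]' --gripper 0

```text
t: 4.25
ee_pos: [509.7, -134.1, 115.2]
orientation: [2.497, 1.873, 0.019]
ft_force: [0.1, -0.2, -0.5]
width: 23.6
```

```bash
python3 - <<'E'
from h import *
go([508.5,-134.2,113],73.8); print(get_obs()['moment'])
E
```

```text
t=4.2 pos=[ 509.7 -134.1  115.2] phi=73.8 tilt=1.34 w=23.6 F=[ 0.1 -0.2 -0.5] q6=-1.56
 shift now cm [-0.04 -0.12  0.21] rows 1.0
 turn deg -0.05  after-turn shift [-0.04 -0.12  0.22]
[-0.00442416 -0.04334399  0.04601425]
```

Gripped at 23.6 mm. I'll lift slowly, then faster once the stub is clear.

Call:
arm_command --increments '[[[0, 0, -0.6], 0], [[0, 0, -1], 0], [[0, 0, -1.5], 0], [[0, 0, -2], 0], [[0, 0, -3], 0], [[0, 0, -3], 0], [[0, 0, -2], 0], [[0, 0, -1], 0], [[0, 0, 0], 0], [[0, 0, 0], 0]]'

```text
t: 5.25
ee_pos: [506.0, -132.7, 267.0]
orientation: [2.495, 1.872, 0.022]
ft_force: [-0.3, 0.6, 0.1]
width: 23.2
```

```bash
python3 - <<'E'
from h import *
a=snap('top','top2.png');b=snap('scene','scene3.png');crop(b,170,120,430,340,3,'c8.png')
# pan rim z=65
for p in[(240,106),(304,106),(304,148),(240,148)]: print(pix2w('top',*p,65))
go([600,200,150])
E
```

```text
[729.22748444 300.59699234  65.        ]
[729.40312765 106.58520807  65.        ]
[599.65932151 105.78696815  65.        ]
[599.33289626 297.45143991  65.        ]
t=5.3 pos=[ 505.8 -132.6  266.4] phi=73.8 tilt=1.42 w=23.5 F=[ 0.2 -0.8 -0.2] q6=-1.56
 shift now cm [34.59 -0.55 11.56] rows 8.0
```

View pics/c8.png

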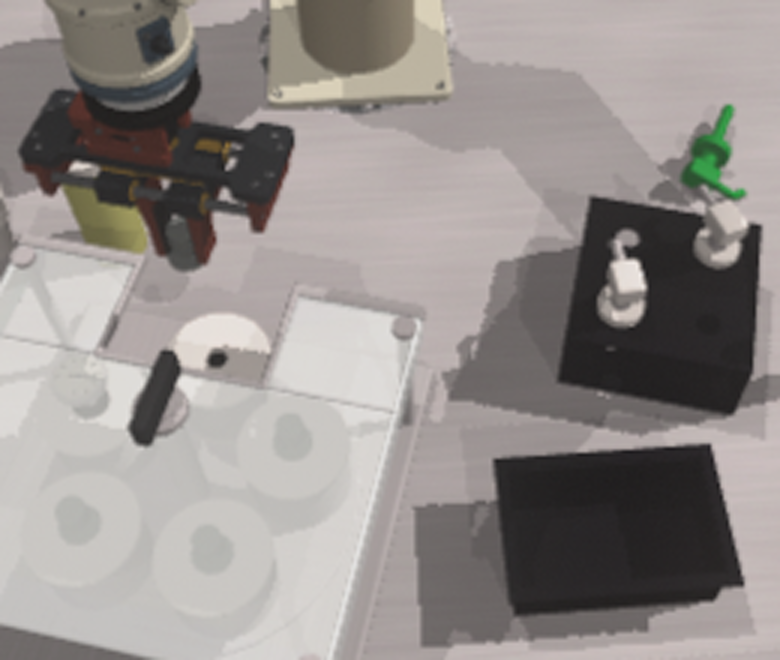

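View pics/top2.png

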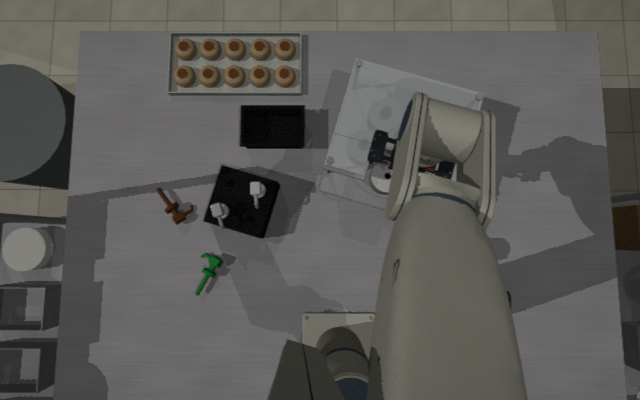

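```bash
python3 - <<'E'
from h import *
for p in[(15,407),(252,390),(290,545),(38,578)]: print(pix2w('scene',*ucrop(*p,330,150,3.3),65))
print('hole',pix2w('scene',170+217/3-.3,120+358/3-.3,108))
go([664,175,265])
E
```

```text
[602.07248725 104.42162548  65.        ]
[600.90229811 297.08657048  65.        ]
[728.35998751 298.05542804  65.        ]
[739.20119714 107.38193975  65.        ]
hole [ 506.64750894 -134.65645536  108.        ]
t=5.3 pos=[ 505.8 -132.6  266.4] phi=73.8 tilt=1.42 w=23.5 F=[ 0.2 -0.8 -0.2] q6=-1.56
 shift now cm [33.96  6.58  0.23] rows 7.0
```

Call:
arm_command --increments '[[[2.5, 0.5, 0], 0], [[4.3, 0.83, 0], 0], [[4.3, 0.83, 0], 0], [[4.3, 0.83, 0], 0], [[4.3, 0.83, 0], 0], [[4.3, 0.83, 0], 0], [[4.3, 0.83, 0], 0], [[3, 0.6, 0], 0], [[1.5, 0.3, 0], 0], [[0.5, 0.1, 0], 0], [[0, 0, 0], 0]]'

```text
t: 6.45
ee_pos: [660.7, 178.5, 249.0]
orientation: [2.509, 1.876, -0.014]
ft_force: [-0.0, -0.9, -0.7]
width: 23.3
```

```bash
python3 - <<'E'
from h import *
go([664,175,32])
E
```

```text
t=6.5 pos=[660.7 178.5 249. ] phi=73.6 tilt=0.72 w=23.3 F=[-0.  -0.9 -0.7] q6=-1.03
 shift now cm [2.00e-02 3.80e-01 2.17e+01] rows 5.0
```

Call:
arm_command --increments '[[[0, 0.2, 2], 0], [[0, 0.2, 3], 0], [[0, 0, 3], 0], [[0, 0, 3], 0], [[0, 0, 3], 0], [[0, 0, 2], 0], [[0, 0, 1], 0], [[0, 0, 0.5], 0], [[0, 0, 0], 0]]'

```text
t: 7.35
ee_pos: [661.4, 160.5, 70.8]
orientation: [2.519, 1.86, -0.017]
ft_force: [-0.2, -0.0, 0.1]
width: 23.7
```

```bash
python3 - <<'E'
from h import *
go([664,175,32])
b=snap('scene','scene4.png');crop(b,310,140,450,340,3,'c9.png')
E
```

```text
t=7.3 pos=[661.4 160.5  70.8] phi=72.9 tilt=0.87 w=23.7 F=[-0.2 -0.   0.1] q6=-1.03
 shift now cm [ 1.52 -0.19  3.86] rows 1.0
```

View pics/c9.png

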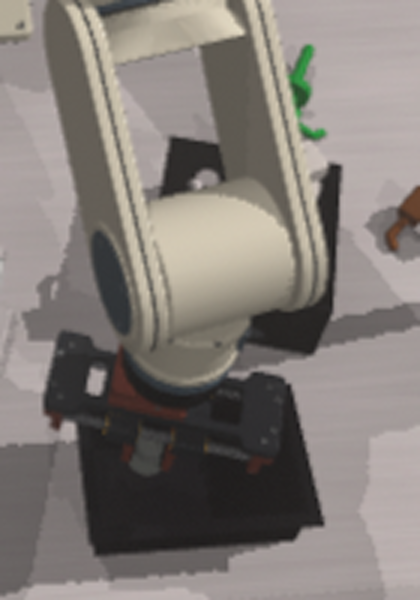

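Call:
arm_command --increments '[[[0.8, 0, 1], 0], [[0.7, 0, 1], 0], [[0, 0, 0.8], 0], [[0, 0, 0.5], 0], [[0, 0, 0], 0]]'

```text
t: 7.9
ee_pos: [668.9, 177.0, 38.6]
orientation: [2.516, 1.86, -0.008]
ft_force: [0.2, 0.0, -1.7]
width: 23.2
```

```bash
python3 - <<'E'
from h import *
go([664,175,31])
E
```

```text
t=7.9 pos=[668.9 177.   38.6] phi=72.9 tilt=0.79 w=23.2 F=[ 0.2  0.  -1.7] q6=-1.01
 shift now cm [-0.32 -0.41  0.77] rows 1.0
```

Call:
arm_command --increments '[[[0, -0.2, 0.6], 0], [[0, 0, 0.2], 0]]'

```text
t: 8.1
ee_pos: [666.8, 177.5, 30.1]
orientation: [2.516, 1.86, -0.008]
ft_force: [-0.1, -0.4, -0.5]
width: 23.7
```

Call:
arm_command --increments '[[[0, 0, 0], 0], [[0, 0, 0], 0], [[0, 0, 0], 0], [[0, 0, -0.6], 0], [[0, 0, -1.2], 0], [[0, 0, -2], 0], [[0, 0, -3], 0], [[0, 0, -3], 0], [[0, 0, -3], 0], [[0, 0, -2], 0], [[0, 0, -1], 0], [[0, 0, 0], 0]]' --gripper 0.5

```text
t: 9.3
ee_pos: [667.4, 179.6, 202.8]
orientation: [2.515, 1.858, 0.002]
ft_force: [0.1, 0.9, -0.8]
width: 43.9
```

```bash
python3 - <<'E'
from h import *
go([468.5,237,220],91.5)
b=snap('scene','scene5.png');crop(b,300,120,500,340,2.7,'c10.png')
b=snap('top','top5.png')
E
```

```text
t=9.3 pos=[667.4 179.6 202.8] phi=72.9 tilt=0.88 w=43.9 F=[ 0.1  0.9 -0.8] q6=-1.01
 shift now cm [ -0.38 -20.67  -1.98] rows 5.0
 turn deg -18.59  after-turn shift [  6.25 -19.73  -1.72]
```

View pics/c10.png

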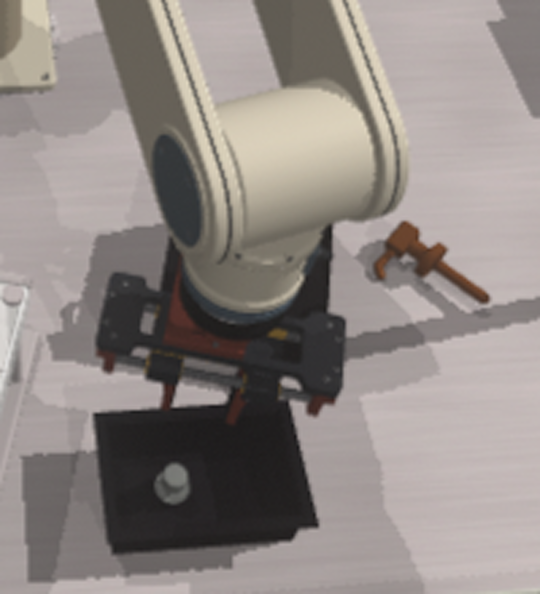

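View pics/top5.png

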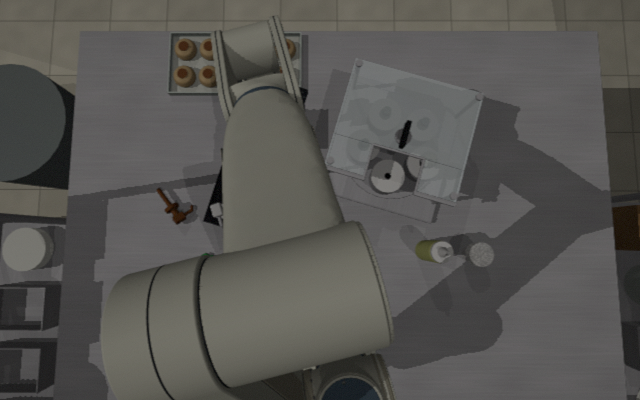

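Call:
arm_command --increments '[[[0, 0, -1], -6.2], [[0, 0, -1], -6.2], [[0, 0, 0], -6.2], [[1, -3, 0], 0], [[1.4, -4.4, 0], 0], [[1.4, -4.4, 0], 0], [[1.2, -4, 0], 0], [[0.7, -2.2, 0], 0], [[0.4, -1.2, 0], 0], [[0, 0, 0], 0], [[0, 0, 0], 0]]'

```text
t: 10.5
ee_pos: [457.7, 230.3, 203.4]
orientation: [2.177, 2.263, -0.046]
ft_force: [-0.0, -0.1, -0.3]
width: 43.7
```

```bash
python3 - <<'E'
from h import *
im=cv2.cvtColor(cv2.imread('pics/top5.png'),cv2.COLOR_BGR2RGB)
crop(im,360,150,430,210,8,'hole.png')
go([468.5,237,111],91.5)
b=snap('scene','scene6.png');crop(b,330,100,450,260,4,'c11.png')
E
```

```text
t=10.5 pos=[457.7 230.3 203.4] phi=92.2 tilt=1.69 w=43.7 F=[-0.  -0.1 -0.3] q6=-1.15
 shift now cm [0.83 1.29 9.2 ] rows 2.0
 turn deg 0.73  after-turn shift [0.64 1.09 9.24]
```

View pics/hole.png

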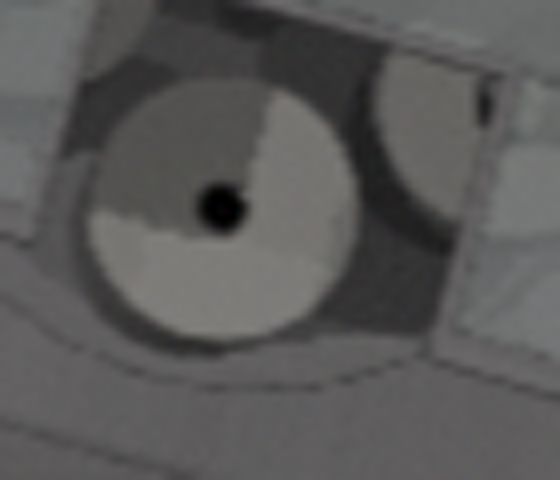

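View pics/c11.png

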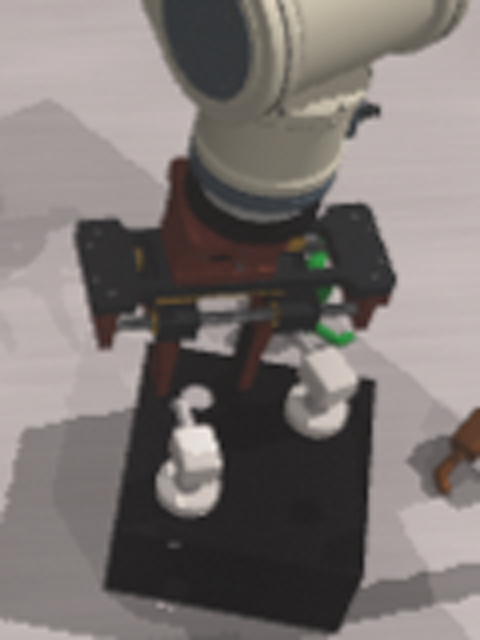

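Call:
arm_command --increments '[[[0.3, 0.6, 1], 0.4], [[0.3, 0.5, 1.5], 0.3], [[0, 0, 1.5], 0], [[0, 0, 1], 0], [[0, 0, 0.5], 0], [[0, 0, 0], 0]]'

```text
t: 11.15
ee_pos: [473.3, 235.1, 141.2]
orientation: [2.197, 2.242, -0.047]
ft_force: [0.3, 0.0, 0.0]
width: 43.7
```

```bash
python3 - <<'E'
from h import *
go([468.5,237,111],91.5)
print(pix2w('top',387.25,175.7,108))
E
```

```text
t=11.2 pos=[473.3 235.1 141.2] phi=91.2 tilt=1.71 w=43.7 F=[0.3 0.  0. ] q6=-1.14
 shift now cm [ 0.27 -0.41  3.02] rows 1.0
 turn deg -0.32  after-turn shift [ 0.21 -0.47  3.02]
[ 508.91464758 -132.97923397  108.        ]
```

Call:
arm_command --increments '[[[0.2, -0.3, 0], -0.3], [[0, -0.15, 0.8], 0], [[0, 0, 0.8], 0], [[0, 0, 0.7], 0], [[0, 0, 0.3], 0], [[0, 0, 0], 0]]'

```text
t: 11.75
ee_pos: [468.5, 236.9, 113.9]
orientation: [2.19, 2.248, -0.044]
ft_force: [-1.3, -0.0, 0.1]
width: 44.3
```

```bash
python3 - <<'E'
from h import *
go([468.5,237,111],91.5)
b=snap('scene','scene7.png');crop(b,330,130,450,270,4,'c12.png')
E
```

```text
t=11.8 pos=[468.5 236.9 113.9] phi=91.5 tilt=1.60 w=44.3 F=[-1.3 -0.   0.1] q6=-1.13
 shift now cm [0.01 0.01 0.29] rows 1.0
 turn deg 0.02  after-turn shift [0.01 0.   0.29]
```

View pics/c12.png

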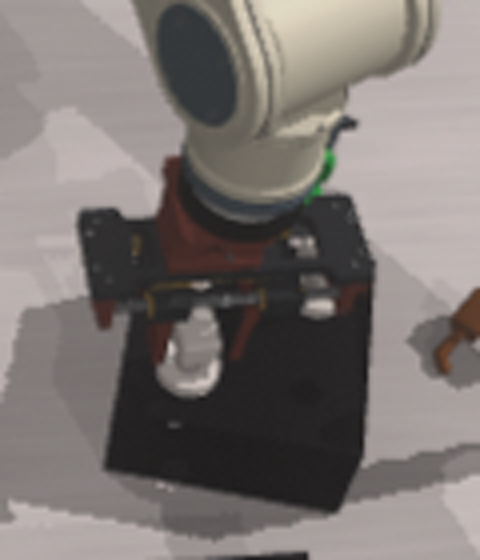

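Call:
arm_command --increments '[[[0, 0, 0.3], 0], [[0, 0, 0], 0]]'

```text
t: 12.0
ee_pos: [468.8, 237.0, 111.2]
orientation: [2.19, 2.248, -0.042]
ft_force: [0.5, 0.1, 0.3]
width: 44.1
```

Call:
arm_command --increments '[[[0, 0, 0], 0], [[0, 0, 0], 0], [[0, 0, 0], 0], [[0, 0, 0], 0], [[0, 0, 0], 0]]' --gripper 0

```text
t: 12.5
ee_pos: [469.0, 237.1, 111.5]
orientation: [2.19, 2.248, -0.041]
ft_force: [-0.2, -0.1, -0.3]
width: 28.2
```

```bash
python3 - <<'E'
from h import *
go([468.5,237,250],91.5); print(phi_now()[1].round(3))
E
```

```text
t=12.5 pos=[469.  237.1 111.5] phi=91.5 tilt=1.52 w=28.2 F=[-0.2 -0.1 -0.3] q6=-1.13
 shift now cm [ -0.29  -0.28 -13.84] rows 3.0
 turn deg 0.01  after-turn shift [ -0.    -0.05 -13.85]
[[-0.026  1.    -0.016]
 [ 0.999  0.026 -0.021]
 [-0.021 -0.017 -1.   ]]
```

Call:
arm_command --increments '[[[0, 0, -0.5], 0], [[0, 0, -1], 0], [[0, 0, -1.5], 0], [[0, 0, -2], 0], [[0, 0, -2], 0], [[0, 0, -2], 0], [[0, 0, -3], 0], [[0, 0, -3], 0], [[0, 0, -3], 0], [[0, 0, -2], 0], [[0, 0, -1], 0], [[0, 0, 0], 0]]'

```text
t: 13.7
ee_pos: [471.4, 241.3, 337.7]
orientation: [2.189, 2.247, -0.036]
ft_force: [-0.2, -0.0, -1.2]
width: 28.0
```

```bash
python3 - <<'E'
from h import *
go([508,-133.9,310],73.8); print(phi_now()[1].round(3))
b=snap('scene','scene8.png')
E
```

```text
t=13.7 pos=[471.4 241.3 337.7] phi=91.5 tilt=1.33 w=28.0 F=[-0.2 -0.  -1.2] q6=-1.14
 shift now cm [-37.54   2.72   3.44] rows 8.0
 turn deg 17.7  after-turn shift [-35.01  13.98   2.77]
[[-0.026  1.    -0.013]
 [ 0.999  0.026 -0.019]
 [-0.019 -0.013 -1.   ]]
```

View pics/scene8.png

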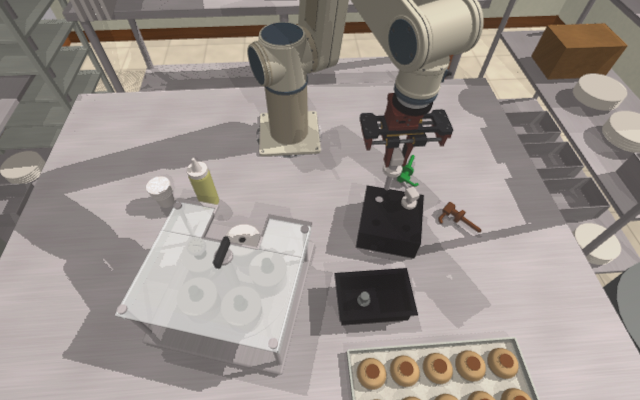

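Call:
arm_command --increments '[[[0, 0, 0], 5.9], [[0, 0, 0], 5.9], [[0, 0, 0], 5.9], [[-2, 0.8, 0], 0], [[-3.5, 1.4, 0], 0], [[-4.2, 1.7, 0], 0], [[-4.2, 1.7, 0], 0], [[-4.2, 1.7, 0], 0], [[-4.2, 1.7, 0], 0], [[-4, 1.6, 0], 0], [[-3, 1.2, 0], 0], [[-2, 0.8, 0], 0], [[-1, 0.4, 0], 0], [[-0.5, 0.2, 0], 0], [[0, 0, 0], 0]]'

```text
t: 15.25
ee_pos: [492.2, -124.4, 322.3]
orientation: [-2.511, -1.866, 0.084]
ft_force: [0.2, 0.5, -0.8]
width: 28.0
```

```bash
python3 - <<'E'
from h import *
go([508,-133.9,310],73.8); print(phi_now()[1].round(3))
E
```

```text
t=15.2 pos=[ 492.2 -124.4  322.3] phi=73.3 tilt=3.13 w=28.0 F=[ 0.2  0.5 -0.8] q6=-1.52
 shift now cm [-0.41  1.84  1.17] rows 1.0
 turn deg -0.53  after-turn shift [-0.48  1.79  1.23]
[[ 0.288  0.956 -0.05 ]
 [ 0.957 -0.289 -0.022]
 [-0.036 -0.041 -0.999]]
```

Call:
arm_command --increments '[[[-0.4, 3.5, 0], -0.5], [[0, 0, 0], 0], [[0, 0, 0], 0]]'

```text
t: 15.55
ee_pos: [524.4, -135.2, 319.6]
orientation: [-2.497, -1.879, 0.085]
ft_force: [0.1, -0.3, -1.4]
width: 27.6
```

```bash
python3 - <<'E'
from h import *
go([508,-133.9,310],73.8); print(phi_now()[1].round(3))
E
```

```text
t=15.6 pos=[ 524.4 -135.2  319.6] phi=74.0 tilt=3.24 w=27.6 F=[ 0.1 -0.3 -1.4] q6=-1.53
 shift now cm [-0.3  -1.57  1.05] rows 1.0
 turn deg 0.16  after-turn shift [-0.33 -1.61  0.96]
[[ 0.276  0.96  -0.053]
 [ 0.96  -0.278 -0.021]
 [-0.034 -0.045 -0.998]]
```

Call:
arm_command --increments '[[[-0.3, -1.4, 0], 0], [[0, 0, 2], 0], [[0, 0, 2], 0], [[0, 0, 0], 0]]'

```text
t: 15.95
ee_pos: [503.0, -131.3, 280.2]
orientation: [-2.493, -1.883, 0.086]
ft_force: [0.2, -1.0, -1.0]
width: 27.8
```

```bash
python3 - <<'E'
from h import *
go([508,-133.9,270],73.8); print(phi_now()[1].round(3))
E
```

```text
t=15.9 pos=[ 503.  -131.3  280.2] phi=74.2 tilt=3.27 w=27.8 F=[ 0.2 -1.  -1. ] q6=-1.54
 shift now cm [-0.08  0.6   1.  ] rows 1.0
 turn deg 0.36  after-turn shift [-0.11  0.56  1.02]
[[ 0.273  0.961 -0.053]
 [ 0.961 -0.274 -0.02 ]
 [-0.034 -0.046 -0.998]]
```

Call:
arm_command --increments '[[[0, 0, -2], 0], [[0, 0, -2], 0], [[0, 0, 0], 0]]'

```text
t: 16.25
ee_pos: [501.9, -128.6, 322.8]
orientation: [-2.491, -1.884, 0.087]
ft_force: [0.7, -0.1, -0.4]
width: 27.9
```

```bash
python3 - <<'E'
from h import *
go([508,-133.9,270],73.8); print(phi_now()[1].round(3))
E
```

```text
t=16.2 pos=[ 501.9 -128.6  322.8] phi=74.2 tilt=3.36 w=27.9 F=[ 0.7 -0.1 -0.4] q6=-1.54
 shift now cm [-0.16  0.98  5.25] rows 2.0
 turn deg 0.44  after-turn shift [-0.34  0.73  5.28]
[[ 0.271  0.961 -0.055]
 [ 0.962 -0.273 -0.02 ]
 [-0.034 -0.048 -0.998]]
```

```bash
cat >> h.py <<'E'
def st():
    o=get_obs();p,R=phi_now();print(round(o['t'],1),o['ee_pos'].round(1),'phi',round(p,1),'upx,y(mrad)',(R[2,:2]*1000).round(1),'q',o['qpos'].round(3),'qd',o['qvel'].round(2),'w',o['width'].round(1))
E
python3 -c "from h import *;st()"
```

```text
Traceback (most recent call last):
  File "h.py", line 30, in st
    o=get_obs();p,R=phi_now();print(round(o['t'],1),o['ee_pos'].round(1),'phi',round(p,1),'upx,y(mrad)',(R[2,:2]*1000).round(1),'q',o['qpos'].round(3),'qd',o['qvel'].round(2),'w',o['width'].round(1))
                                                                                                                                                                                   ^^^^^^^^^^^^^^^^
AttributeError: 'float' object has no attribute 'round'
```

Call:
arm_command --increments '[[[3, 0, 0], 0], [[3, 0, 0], 0]]'

```text
t: 16.45
ee_pos: [517.0, -71.7, 322.0]
orientation: [-2.497, -1.88, 0.086]
ft_force: [1.3, 1.2, -1.0]
width: 27.9
```

```bash
python3 -c "from h import *;st()"
```

```text
Traceback (most recent call last):
  File "h.py", line 30, in st
    o=get_obs();p,R=phi_now();print(round(o['t'],1),o['ee_pos'].round(1),'phi',round(p,1),'upx,y(mrad)',(R[2,:2]*1000).round(1),'q',o['qpos'].round(3),'qd',o['qvel'].round(2),'w',o['width'].round(1))
                                                                                                                                                                                   ^^^^^^^^^^^^^^^^
AttributeError: 'float' object has no attribute 'round'
```

Call:
arm_command --increments '[[[0, 0, 0], 0], [[0, 0, 0], 0]]'

```text
t: 16.65
ee_pos: [516.3, -69.0, 321.9]
orientation: [-2.493, -1.885, 0.085]
ft_force: [0.3, -0.6, -0.8]
width: 27.9
```

```bash
python3 -c "from h import *;st()"
```

```text
Traceback (most recent call last):
  File "h.py", line 30, in st
    o=get_obs();p,R=phi_now();print(round(o['t'],1),o['ee_pos'].round(1),'phi',round(p,1),'upx,y(mrad)',(R[2,:2]*1000).round(1),'q',o['qpos'].round(3),'qd',o['qvel'].round(2),'w',o['width'].round(1))
                                                                                                                                                                                   ^^^^^^^^^^^^^^^^
AttributeError: 'float' object has no attribute 'round'
```

Call:
arm_command --increments '[[[-3, 0, 0], 0], [[-3, 0, 0], 0]]'

```text
t: 16.85
ee_pos: [499.3, -126.2, 323.5]
orientation: [-2.488, -1.89, 0.086]
ft_force: [0.5, -0.0, -1.7]
width: 27.9
```

```bash
python3 -c "from h import *;st()"
```

```text
Traceback (most recent call last):
  File "h.py", line 30, in st
    o=get_obs();p,R=phi_now();print(round(o['t'],1),o['ee_pos'].round(1),'phi',round(p,1),'upx,y(mrad)',(R[2,:2]*1000).round(1),'q',o['qpos'].round(3),'qd',o['qvel'].round(2),'w',o['width'].round(1))
                                                                                                                                                                                   ^^^^^^^^^^^^^^^^
AttributeError: 'float' object has no attribute 'round'
```

Call:
arm_command --increments '[[[0, 0, 0], 0], [[0, 0, 0], 0]]'

```text
t: 17.05
ee_pos: [497.4, -129.5, 323.4]
orientation: [-2.492, -1.885, 0.087]
ft_force: [-0.5, 1.3, -0.8]
width: 27.9
```

```bash
python3 -c "from h import *;st()"
```

```text
Traceback (most recent call last):
  File "h.py", line 30, in st
    o=get_obs();p,R=phi_now();print(round(o['t'],1),o['ee_pos'].round(1),'phi',round(p,1),'upx,y(mrad)',(R[2,:2]*1000).round(1),'q',o['qpos'].round(3),'qd',o['qvel'].round(2),'w',o['width'].round(1))
                                                                                                                                                                                   ^^^^^^^^^^^^^^^^
AttributeError: 'float' object has no attribute 'round'
```

```bash
sed -i "s/o\['width'\].round(1)/round(o['width'],1)/" h.py;python3 -c "from h import *;st()"
```

```text
17.1 [ 497.4 -129.5  323.4] phi 74.3 upx,y(mrad) [-34.8 -46.4] q [-0.257  0.173  1.737 -0.035  1.278 -1.542] qd [-0.03 -0.01  0.01 -0.01 -0.   -0.01] w 27.9
```

Call:
arm_command --increments '[[[0, 0, 0], 6], [[0, 0, 0], 6], [[0, 0, 0], 0]]'

```text
t: 17.35
ee_pos: [496.8, -129.1, 323.0]
orientation: [-2.686, -1.606, 0.09]
ft_force: [0.2, 0.6, -1.7]
width: 28.0
```

```bash
python3 -c "from h import *;st()"
```

```text
17.4 [ 496.8 -129.1  323. ] phi 61.8 upx,y(mrad) [-43.6 -38.5] q [-0.257  0.173  1.738 -0.035  1.278 -1.324] qd [ 0.   -0.    0.    0.   -0.   -0.06] w 28.0
```

Call:
arm_command --increments '[[[0, 0, 0], -6], [[0, 0, 0], -6], [[0, 0, 0], 0]]'

```text
t: 17.65
ee_pos: [496.7, -127.9, 322.7]
orientation: [-2.483, -1.894, 0.087]
ft_force: [-0.5, -0.2, -1.0]
width: 27.9
```

```bash
python3 -c "from h import *;st()"
```

```text
17.6 [ 496.7 -127.9  322.7] phi 74.7 upx,y(mrad) [-33.7 -47.9] q [-0.255  0.173  1.739 -0.035  1.278 -1.548] qd [ 0.01 -0.    0.    0.   -0.    0.04] w 27.9
```

Call:
arm_command --increments '[[[0, 2, 0], 0], [[0, 4, 0], 0], [[0, 4, 0], 0], [[0, 2, 0], 0], [[0, 1, 0], 0], [[0, 0, 0], 0]]'

```text
t: 18.25
ee_pos: [625.3, -161.5, 316.3]
orientation: [-2.485, -1.889, 0.088]
ft_force: [1.8, -0.2, 2.5]
width: 28.3
```

```bash
python3 -c "from h import *;st()"
```

```text
18.2 [ 625.3 -161.5  316.3] phi 74.5 upx,y(mrad) [-33.9 -48.9] q [-0.255  0.393  1.454 -0.034  1.344 -1.547] qd [ 0.   -0.01  0.   -0.   -0.01  0.01] w 28.3
```

Call:
arm_command --increments '[[[0, -4, 0], 0], [[0, -4, 0], 0], [[0, -4, 0], 0], [[0, 0, 0], 0], [[0, 0, 0], 0]]'

```text
t: 18.75
ee_pos: [502.4, -126.6, 320.8]
orientation: [-2.486, -1.887, 0.089]
ft_force: [-0.2, 0.1, -1.4]
width: 27.7
```

```bash
python3 -c "from h import *;st()"
```

```text
18.8 [ 502.4 -126.6  320.8] phi 74.4 upx,y(mrad) [-33.6 -49.4] q [-0.25   0.184  1.73  -0.034  1.278 -1.538] qd [ 0.   -0.04  0.06  0.    0.01  0.  ] w 27.7
```

```bash
cat >> h.py <<'E'
def tip(pd=(0,.017,1),L=96.5):
    o=get_obs();p,R=phi_now();d=R@np.array(pd);return o['ee_pos']+L*d,d
E
python3 - <<'E'
from h import *
st();t,d=tip();print(t.round(1),d.round(3),w2pix('scene',t),w2pix('top',t))
b=snap('scene','scene9.png');crop(b,170,60,330,280,2.7,'c13.png')
b=snap('top','top9.png')
crop(b,300,50,500,250,2.7,'c14.png')
E
```

```text
18.8 [ 502.4 -126.6  320.8] phi 74.4 upx,y(mrad) [-33.6 -49.4] q [-0.25   0.184  1.73  -0.034  1.278 -1.538] qd [ 0.   -0.04  0.06  0.    0.01  0.  ] w 27.7
[ 498.5 -128.9  224.4] [-0.04  -0.024 -0.999] [236.97545317 211.54550256] [394.60507535 171.92543147]
```

View pics/c13.png

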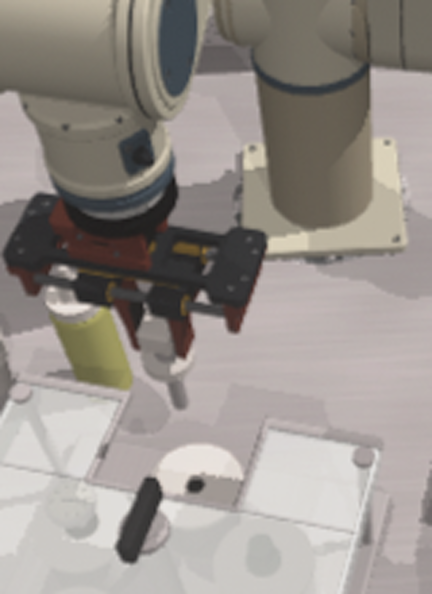

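View pics/c14.png

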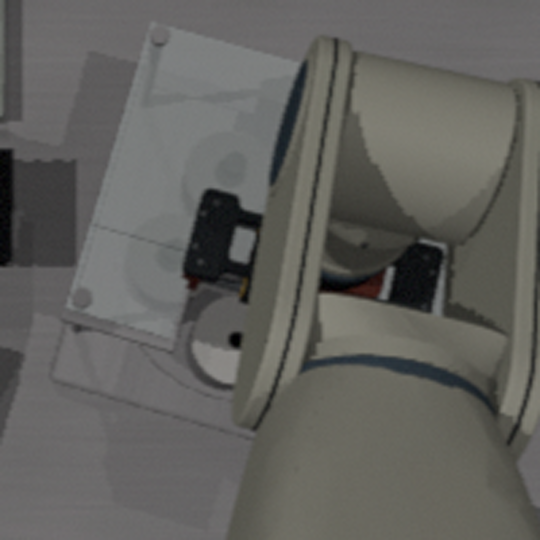

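```bash
python3 - <<'E'
from h import *
t,d=tip();p,R=phi_now();print((R.T@(np.array([508,-133.9,t[2]])-t)/10).round(2))
E
```

```text
[-0.22  0.96 -0.04]
```

Call:
arm_command --increments '[[[-0.2, 0.96, 0], 0.3], [[0, 0, 4], 0], [[0, 0, 2], 0], [[0, 0, 1], 0], [[0, 0, 0], 0], [[0, 0, 0], 0]]'

```text
t: 19.45
ee_pos: [516.5, -135.8, 248.6]
orientation: [-2.497, -1.881, 0.083]
ft_force: [-0.6, 0.5, -0.7]
width: 27.8
```

```bash
python3 - <<'E'
from h import *
st();t,d=tip();p,R=phi_now();print(t.round(1),(R.T@(np.array([508,-133.9,110])-t)/10).round(2))
E
```

```text
19.4 [ 516.5 -135.8  248.6] phi 74.0 upx,y(mrad) [-33.9 -43.7] q [-0.26   0.28   1.778 -0.037  1.128 -1.535] qd [-0.    0.02 -0.01  0.    0.   -0.  ] w 27.8
[ 513.2 -138.2  152.2] [ 0.41 -0.43  4.23]
```

Call:
arm_command --increments '[[[0.25, -0.55, 0], 0.1], [[0, 0, 1], 0], [[0, 0, 1], 0], [[0, 0, 0.6], 0], [[0, 0, 0.3], 0], [[0, 0, 0], 0]]'

```text
t: 20.05
ee_pos: [511.8, -132.5, 219.9]
orientation: [-2.501, -1.881, 0.079]
ft_force: [0.5, -0.1, -0.2]
width: 27.9
```

```bash
python3 - <<'E'
from h import *
st();t,d=tip();p,R=phi_now();print(t.round(1),(R.T@(np.array([508,-133.9,110])-t)/10).round(2))
b=snap('scene','scene10.png');crop(b,205,180,285,270,6.5,'c15.png'); print(w2pix('scene',t),w2pix('scene',[508,-133.9,108]))
E
```

```text
20.1 [ 511.8 -132.5  219.9] phi 73.9 upx,y(mrad) [-33.9 -39.1] q [-0.257  0.305  1.819 -0.038  1.059 -1.527] qd [-0.  0. -0. -0. -0. -0.] w 27.9
[ 508.8 -135.   123.4] [ 0.13 -0.06  1.34]
[240.92903549 236.76362122] [242.29694316 239.45446418]
```

View pics/c15.png

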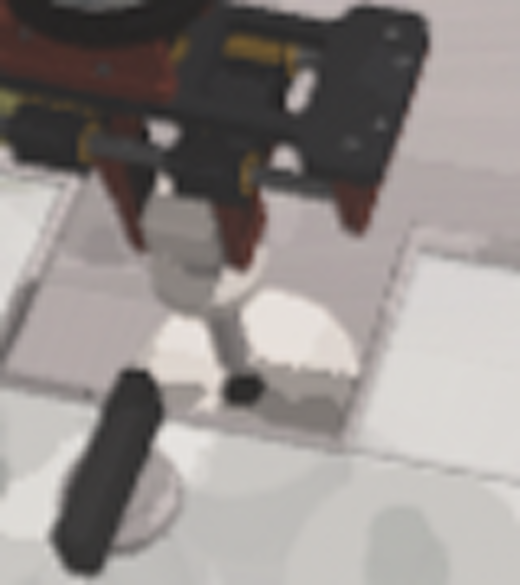

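Call:
arm_command --increments '[[[0.1, 0, 0], 0], [[0.02, 0.02, 0.6], 0], [[0.02, 0.02, 0.6], 0], [[0.02, 0.02, 0.5], 0], [[0.02, 0.02, 0.5], 0], [[0.02, 0.02, 0.5], 0]]'

```text
t: 20.7
ee_pos: [513.0, -131.6, 191.9]
orientation: [-2.503, -1.882, 0.077]
ft_force: [0.0, 0.4, -1.7]
width: 27.7
```

```bash
python3 - <<'E'
from h import *
st();t,d=tip();p,R=phi_now();print(t.round(1),get_obs()['ft_force'].round(1))
b=snap('scene','scene11.png');crop(b,205,180,285,270,6.5,'c16.png')
E
```

```text
20.7 [ 513.  -131.6  191.9] phi 73.9 upx,y(mrad) [-33.8 -36.6] q [-0.254  0.342  1.841 -0.039  0.997 -1.522] qd [-0.    0.08  0.04 -0.   -0.12  0.01] w 27.7
[ 510.3 -134.2   95.4] [ 0.   0.4 -1.7]
```

View pics/c16.png

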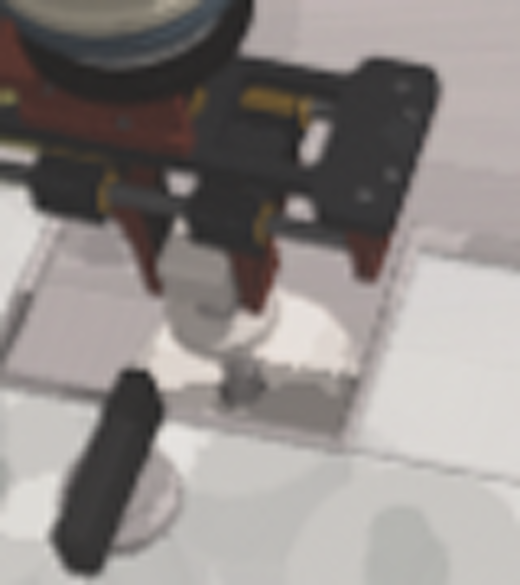

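Call:
arm_command --increments '[[[-0.05, -0.2, 0.4], 0], [[0, 0, 0.6], 0], [[0, 0, 0.6], 0], [[0, 0, 0.6], 0], [[0, 0, 0.6], 0], [[0, 0, 0.6], 0]]'

```text
t: 21.35
ee_pos: [509.1, -132.4, 154.7]
orientation: [-2.503, -1.882, 0.077]
ft_force: [0.6, 0.7, -0.6]
width: 27.9
```

```bash
cat >> h.py <<'E'
def axl(z=108,pd=(0,.017,1)):
    o=get_obs();p,R=phi_now();d=R@np.array(pd);P=o['ee_pos'];q=P+d*(z-P[2])/d[2];print('axis at lid',q.round(1),'d',d.round(3),'F',o['ft_force'].round(1));return q
E
python3 - <<'E'
from h import *
st();axl()
E
```

```text
21.4 [ 509.1 -132.4  154.7] phi 73.9 upx,y(mrad) [-33.9 -36.7] q [-0.258  0.39   1.874 -0.042  0.916 -1.521] qd [-0.    0.09  0.05 -0.   -0.14  0.  ] w 27.9
axis at lid [ 507.7 -133.7  108. ] d [-0.028 -0.027 -0.999] F [ 0.6  0.7 -0.6]
```

Good, no contact force. I'll lower until the collar touches, at TCP about 134–136.

Call:
arm_command --increments '[[[0, 0, 0.6], 0], [[0, 0, 0.5], 0], [[0, 0, 0.2], 0], [[0, 0, 0.1], 0]]'

```text
t: 21.75
ee_pos: [508.5, -132.9, 138.8]
orientation: [-2.503, -1.882, 0.077]
ft_force: [0.7, -0.1, -0.8]
width: 27.7
```

```bash
python3 - <<'E'
from h import *
st();axl()
E
```

```text
21.8 [ 508.5 -132.9  138.8] phi 73.9 upx,y(mrad) [-34.  -36.9] q [-0.259  0.413  1.884 -0.043  0.883 -1.52 ] qd [ 0.    0.02  0.01 -0.   -0.02  0.  ] w 27.7
axis at lid [ 507.7 -133.7  108. ] d [-0.029 -0.027 -0.999] F [ 0.7 -0.1 -0.8]
```

Call:
arm_command --increments '[[[0, 0, 0.2], 0], [[0, 0, 0.2], 0], [[0, 0, 0.2], 0]]'

```text
t: 22.05
ee_pos: [508.7, -133.0, 134.2]
orientation: [-2.503, -1.882, 0.076]
ft_force: [-6.7, 1.9, 28.9]
width: 28.0
```

```bash
python3 - <<'E'
from h import *
st();axl()
E
```

```text
22.1 [ 508.7 -133.   134.2] phi 73.9 upx,y(mrad) [-33.7 -36.3] q [-0.259  0.421  1.886 -0.043  0.872 -1.52 ] qd [-0.    0.    0.   -0.   -0.02 -0.  ] w 28.0
axis at lid [ 508.  -133.7  108. ] d [-0.028 -0.027 -0.999] F [-6.7  1.9 28.9]
```

Contact at 29 N, so the collar is seated. I'll back off slightly, release partly and check.

Call:
arm_command --increments '[[[0, 0, -0.05], 0], [[0, 0, 0], 0]]'

```text
t: 22.25
ee_pos: [509.0, -133.0, 135.5]
orientation: [-2.504, -1.882, 0.075]
ft_force: [-0.5, -0.3, -0.4]
width: 27.8
```

Call:
arm_command --increments '[[[0, 0, 0], 0], [[0, 0, 0], 0], [[0, 0, 0], 0], [[0, 0, 0], 0]]' --gripper 0.5

```text
t: 22.65
ee_pos: [508.8, -132.9, 135.2]
orientation: [-2.504, -1.882, 0.076]
ft_force: [0.7, 0.8, -0.9]
width: 43.9
```

Call:
arm_command --increments '[[[0.03, 0.03, -1], 0], [[0.05, 0.05, -1.5], 0], [[0.07, 0.07, -2], 0], [[0.1, 0.1, -3], 0], [[0.1, 0.1, -3], 0], [[0.1, 0, -3], 0], [[0, 0, -2], 0], [[0, 0, -1], 0], [[0, 0, 0], 0]]'

```text
t: 23.55
ee_pos: [520.8, -125.2, 310.5]
orientation: [-2.504, -1.882, 0.075]
ft_force: [-0.1, 0.0, 0.1]
width: 43.8
```

```bash
python3 - <<'E'
from h import *
st()
b=snap('scene','scene12.png');crop(b,110,150,330,370,2.7,'c17.png');crop(b,205,190,285,270,6.5,'c18.png')
go([600,-160.3,270])
E
```

```text
23.6 [ 520.8 -125.2  310.5] phi 73.9 upx,y(mrad) [-33.3 -35.4] q [-0.24   0.215  1.714 -0.034  1.249 -1.518] qd [-0.    0.    0.01 -0.   -0.   -0.  ] w 43.8
t=23.6 pos=[ 520.4 -125.2  309.6] phi=73.9 tilt=2.84 w=44.1 F=[-0.3  0.2  0.5] q6=-1.52
 shift now cm [-1.04  8.76  3.68] rows 2.0
```

View pics/c17.png

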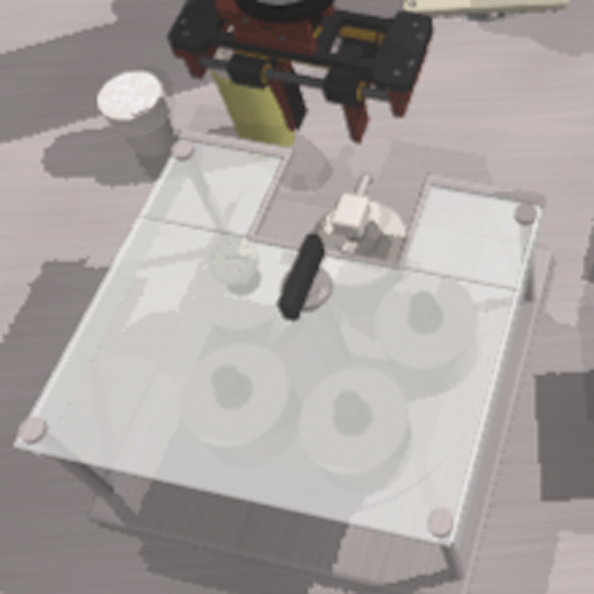

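View pics/c18.png

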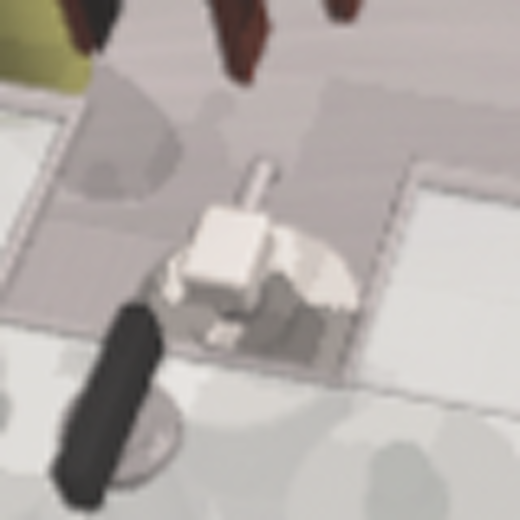

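Call:
arm_command --increments '[[[4.5, 0, 0], 0], [[4.5, 0, 0], 0], [[4.5, 0, 0], 0], [[4.5, 0, 0], 0], [[4.5, 0, 0], 0], [[3, 0, 0], 0], [[0, 0, 0], 0], [[0, 0, 0], 0]]'

```text
t: 24.4
ee_pos: [588.2, 126.5, 287.8]
orientation: [-2.499, -1.871, 0.102]
ft_force: [-0.9, 0.5, 0.1]
width: 44.1
```

```bash
python3 - <<'E'
from h import *
st()
b=snap('top','top13.png');crop(b,340,90,430,220,4.5,'c19.png')
E
```

```text
24.4 [588.2 126.5 287.8] phi 73.7 upx,y(mrad) [-41.3 -53.3] q [ 0.198  0.355  1.576 -0.012  1.277 -1.083] qd [ 0.02  0.02  0.    0.01 -0.01  0.01] w 44.1
```

View pics/c19.png

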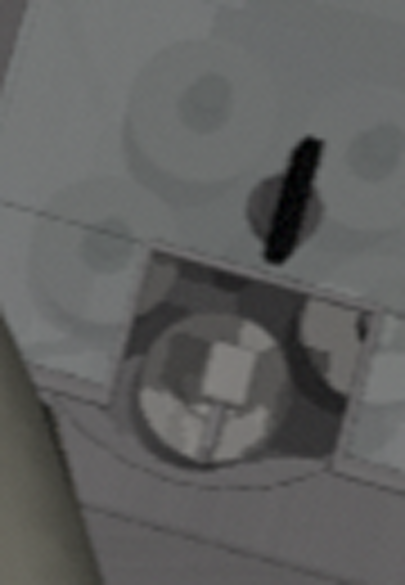

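```bash
python3 - <<'E'
from h import *
im=cv2.cvtColor(cv2.imread('pics/top13.png'),cv2.COLOR_BGR2RGB)
crop(cv2.convertScaleAbs(im,alpha=1.5),370,155,410,200,13,'c20.png')
im=cv2.cvtColor(cv2.imread('pics/scene12.png'),cv2.COLOR_BGR2RGB)
crop(im,225,205,265,250,13,'c21.png')
E
```

```text
(no output)
```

View pics/c20.png

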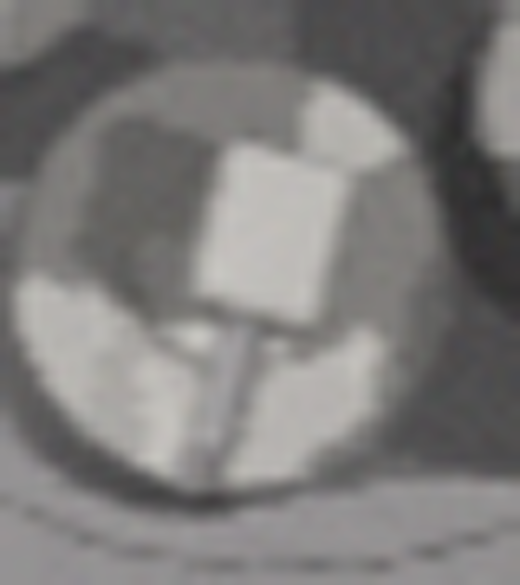

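View pics/c21.png

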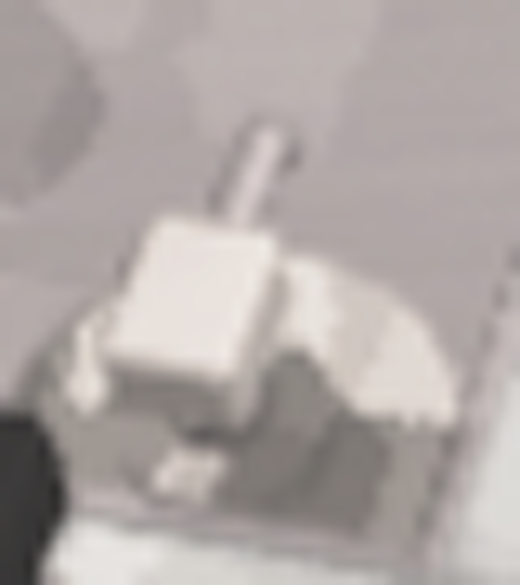

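```bash
python3 - <<'E'
from h import *
def ang(W):
    for i in range(4):
        d=W[(i+1)%4]-W[i];print(round(np.linalg.norm(d),1),round(np.degrees(np.arctan2(d[1],d[0])),1),end=' | ')
    print(W.mean(0).round(1))
ang(np.array([pix2w('top',*ucrop(u,v,370,155,13),165) for u,v in[(225,143),(350,165),(318,325),(195,298)]]))
ang(np.array([pix2w('scene',*ucrop(u,v,225,205,13),165) for u,v in[(160,222),(275,240),(232,372),(108,350)]]))
# gap side edges, roof; c2 coordinates
c2=lambda u,v:ucrop(u,v,310,50,3.3)
for a,b in(((208,315),(180,428)),((382,360),(345,478)),((80,275),(500,395)),((45,388),(180,428)),((152,28),(45,388)),((152,28),(570,150)),((570,150),(485,510))):
    A=pix2w('top',*c2(*a),181);B=pix2w('top',*c2(*b),181);d=B-A;print(a,b,np.degrees(np.arctan2(d[1],d[0])).round(1),np.linalg.norm(d).round(0))
E
```

```text
26.2 -100.1 | 34.3 167.8 | 25.9 77.5 | 33.2 -11.7 | [ 508.  -130.6  165. ]
23.5 75.6 | 30.8 -13.4 | 25.1 -105.5 | 30.3 163.7 | [ 505.8 -132.2  165. ]
(208, 315) (180, 428) 165.7 95.0
(382, 360) (345, 478) 161.5 101.0
(80, 275) (500, 395) -106.3 350.0
(45, 388) (180, 428) -106.6 113.0
(152, 28) (45, 388) 163.7 316.0
(152, 28) (570, 150) -107.1 356.0
(570, 150) (485, 510) 164.8 307.0
```

```bash
python3 - <<'E'
from h import *
a=cv2.imread('pics/top13.png');b=cv2.imread('pics/scene12.png')
def draw(img,name,x0,y0,s,w,h,C,yaw,col):
    c=np.cos(np.radians(yaw));sn=np.sin(np.radians(yaw))
    P=[[C[0]+c*x-sn*y,C[1]+sn*x+c*y,165] for x,y in((18,14),(18,-14),(-18,-14),(-18,14))]
    px=np.array([((w2pix(name,p)-[x0,y0]+.5)*s-.5) for p in P])
    px+= -px.mean(0)+ (np.array([272,233]) if name=='top' else np.array([194,296]))
    cv2.polylines(img,[px.round().astype(int)],True,col,1)
o=[]
for nm,im,x0,y0,al in(('top',a,370,155,1.5),('scene',b,225,205,1)):
    c=cv2.convertScaleAbs(cv2.resize(im[y0:y0+45,x0:x0+40],None,fx=13,fy=13,interpolation=cv2.INTER_CUBIC),alpha=al)[:400,:400].copy()
    draw(c,nm,x0,y0,13,0,0,[508,-132],163.8,(0,0,255));draw(c,nm,x0,y0,13,0,0,[508,-132],169,(0,255,0));o.append(c)
cv2.imwrite('pics/ov.png',cv2.hconcat(o))
E
```

```text
(no output)
```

View pics/ov.png

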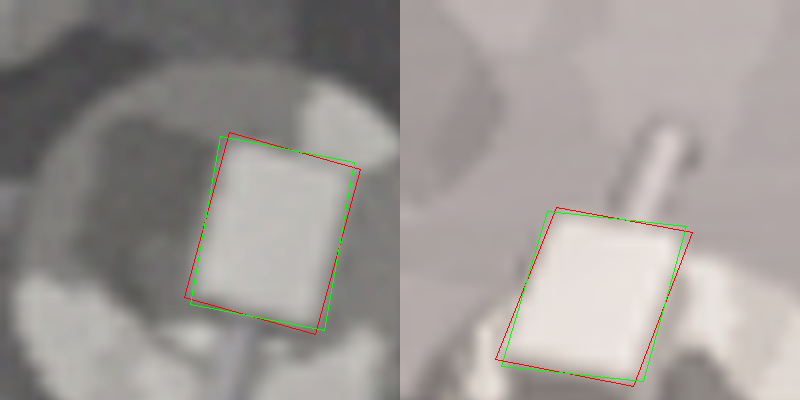

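Call:
arm_command --increments '[[[0, 0, 0], 8.57], [[0, 0, 0], 8.57], [[0, 0, 0], 8.57], [[0, 0, 0], 8.57], [[0, 0, 0], 8.57], [[0, 0, 0], 8.57], [[0, 0, 0], 8.57], [[0, 0, 0], 8.57], [[0, 0, 0], 8.57], [[0, 0, 0], 8.57], [[0, 0, 0], 8.57], [[0, 0, 0], 8.57], [[0, 0, 0], 8.57], [[0, 0, 0], 8.57], [[0, 0, 0], 8.57], [[0, 0, 0], 8.57], [[0, 0, 0], 8.57], [[0, 0, 0], 8.57], [[0, 0, 0], 8.57], [[0, 0, 0], 8.57]]' --gripper 0.5

```text
t: 26.45
ee_pos: [577.0, 89.8, 281.8]
orientation: [1.994, -2.324, -0.045]
ft_force: [0.6, -0.7, -0.2]
width: 43.8
```

```bash
python3 - <<'E'
from h import *
st();go([599.8,-160.3,270],-106.2)
E
```

```text
26.4 [577.   89.8 281.8] phi -98.7 upx,y(mrad) [41.3 74. ] q [ 0.143  0.341  1.612 -0.019  1.272  1.873] qd [-0.03 -0.01  0.02 -0.    0.    1.46] w 43.8
t=26.4 pos=[577.   89.8 281.8] phi=-98.7 tilt=4.86 w=43.8 F=[ 0.6 -0.7 -0.2] q6=1.87
 shift now cm [24.31 -6.17  1.74] rows 6.0
 turn deg 7.54  after-turn shift [23.38 -9.17  1.18]
```

Call:
arm_command --increments '[[[0, 0, 0], 7.5], [[2, -0.8, 0], 0], [[3, -1.15, 0], 0], [[3, -1.15, 0], 0], [[3, -1.15, 0], 0], [[3, -1.15, 0], 0], [[3, -1.15, 0], 0], [[2.5, -1, 0], 0], [[2, -0.8, 0], 0], [[1.5, -0.6, 0], 0], [[0.5, -0.2, 0], 0], [[0, 0, 0], 0]]' --gripper 0.45

```text
t: 27.65
ee_pos: [584.1, -188.7, 285.6]
orientation: [1.794, -2.471, -0.043]
ft_force: [0.4, 0.5, -0.2]
width: 39.6
```

```bash
python3 - <<'E'
from h import *
st();go([599.8,-160.3,240],-106.2)
E
```

```text
27.6 [ 584.1 -188.7  285.6] phi -107.9 upx,y(mrad) [54.9 74.2] q [-0.305  0.381  1.545 -0.056  1.291  1.599] qd [-0.01 -0.    0.01  0.    0.    0.  ] w 39.6
t=27.6 pos=[ 584.1 -188.7  285.6] phi=-107.9 tilt=5.30 w=39.6 F=[ 0.4  0.5 -0.2] q6=1.60
 shift now cm [-3.43 -0.95  4.32] rows 2.0
 turn deg -1.72  after-turn shift [-3.17 -0.72  4.56]
```

Call:
arm_command --increments '[[[-1.6, -0.4, 0], -0.8], [[-1.6, -0.3, 0], -0.8], [[0, 0, 1], 0], [[0, 0, 1], 0], [[0, 0, 1], 0], [[0, 0, 0.5], 0], [[0, 0, 0], 0]]'

```text
t: 28.35
ee_pos: [597.7, -153.9, 243.8]
orientation: [1.838, -2.437, -0.049]
ft_force: [-0.2, -0.4, -0.4]
width: 39.7
```

```bash
python3 - <<'E'
from h import *
st();go([599.8,-160.3,240],-106.2)
E
```

```text
28.4 [ 597.7 -153.9  243.8] phi -105.9 upx,y(mrad) [51.8 78.9] q [-0.247  0.428  1.573 -0.052  1.222  1.623] qd [ 0.    0.    0.01 -0.   -0.   -0.  ] w 39.7
t=28.4 pos=[ 597.7 -153.9  243.8] phi=-105.9 tilt=5.41 w=39.7 F=[-0.2 -0.4 -0.4] q6=1.62
 shift now cm [ 0.54 -0.41  0.38] rows 1.0
 turn deg 0.35  after-turn shift [ 0.56 -0.38  0.38]
```

Call:
arm_command --increments '[[[0, 0, -2], 0], [[0, 0, -3], 0], [[0, 0, -3], 0], [[0, 0, -3], 0], [[0, 0, -2], 0], [[0, 0, -1], 0], [[0, 0, 0], 0]]'

```text
t: 29.05
ee_pos: [609.4, -151.8, 386.9]
orientation: [1.832, -2.438, -0.053]
ft_force: [-0.0, 0.3, 0.4]
width: 39.5
```

```bash
python3 - <<'E'
from h import *
st()
E
```

```text
29.1 [ 609.4 -151.8  386.9] phi -106.0 upx,y(mrad) [52.1 82.5] q [-0.239  0.337  1.383 -0.049  1.507  1.619] qd [-0.    0.    0.02  0.   -0.01  0.  ] w 39.5
```

Call:
arm_command --increments '[[[0, 0, 5], 0], [[0, 0, 0], 0]]'

```text
t: 29.25
ee_pos: [604.1, -153.4, 335.4]
orientation: [1.831, -2.439, -0.053]
ft_force: [-0.9, 0.7, -0.7]
width: 39.3
```

```bash
python3 - <<'E'
from h import *
st()
E
```

```text
29.2 [ 604.1 -153.4  335.4] phi -106.1 upx,y(mrad) [52.2 82.5] q [-0.243  0.361  1.461 -0.05   1.404  1.62 ] qd [ 0.   -0.08 -0.18 -0.    0.06 -0.  ] w 39.3
```

Call:
arm_command --increments '[[[0, 0, 0], 0], [[0, 0, 0], 0]]'

```text
t: 29.45
ee_pos: [604.2, -153.6, 336.0]
orientation: [1.831, -2.438, -0.054]
ft_force: [0.1, -0.5, 0.1]
width: 39.6
```

```bash
python3 - <<'E'
from h import *
st()
E
```

```text
29.4 [ 604.2 -153.6  336. ] phi -106.1 upx,y(mrad) [52.2 83.6] q [-0.244  0.362  1.459 -0.05   1.407  1.62 ] qd [-0.   -0.01 -0.03 -0.    0.01 -0.  ] w 39.6
```

```bash
python3 - <<'E'
from h import *
go([599.4,-160.3,240],-106.2)
E
```

```text
t=29.4 pos=[ 604.2 -153.6  336. ] phi=-106.1 tilt=5.66 w=39.6 F=[ 0.1 -0.5  0.1] q6=1.62
 shift now cm [ 0.27 -0.53  9.62] rows 2.0
 turn deg 0.12  after-turn shift [0.78 0.28 9.6 ]
```

Call:
arm_command --increments '[[[0.27, -0.5, 1], 0], [[0, 0, 2], 0], [[0, 0, 2], 0], [[0, 0, 2], 0], [[0, 0, 1], 0], [[0, 0, 0.5], 0], [[0, 0, 0], 0]]'

```text
t: 30.15
ee_pos: [606.0, -162.5, 253.0]
orientation: [1.835, -2.444, -0.04]
ft_force: [-0.1, -0.2, -0.5]
width: 39.3
```

```bash
python3 - <<'E'
from h import *
st();go([599.4,-160.3,199],-106.2)
b=snap('scene','scene14.png');crop(b,150,120,290,280,3.7,'c22.png')
E
```

```text
30.1 [ 606.  -162.5  253. ] phi -106.1 upx,y(mrad) [52.2 72. ] q [-0.256  0.431  1.546 -0.053  1.239  1.617] qd [ 0.   -0.   -0.02  0.    0.01 -0.  ] w 39.3
t=30.1 pos=[ 606.  -162.5  253. ] phi=-106.1 tilt=5.10 w=39.3 F=[-0.1 -0.2 -0.5] q6=1.62
 shift now cm [-0.31  0.31  5.43] rows 2.0
 turn deg 0.09  after-turn shift [-0.03  0.7   5.4 ]
```

View pics/c22.png

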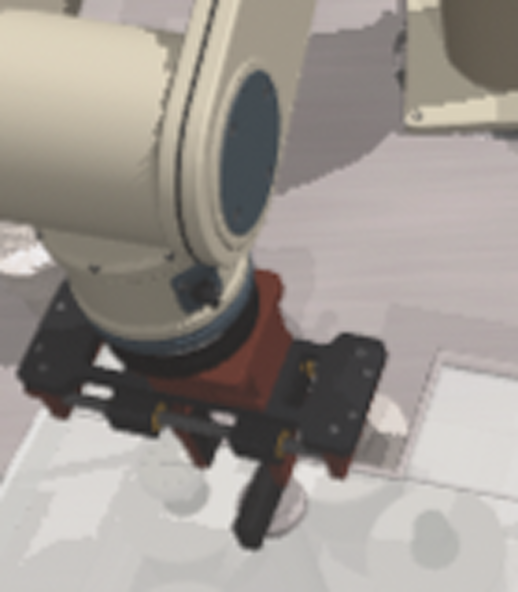

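Call:
arm_command --increments '[[[-0.1, 0.1, 0.5], 0], [[-0.1, 0.1, 1], 0], [[-0.1, 0.1, 0.8], 0], [[0, 0, 0.3], 0], [[0, 0, 0], 0]]'

```text
t: 30.7
ee_pos: [603.2, -159.5, 227.9]
orientation: [1.837, -2.446, -0.034]
ft_force: [0.4, 0.6, 1.0]
width: 39.5
```

```bash
python3 - <<'E'
from h import *
st();go([599.6,-160.3,199],-106.2)
b=snap('scene','scene15.png');crop(b,170,150,270,270,5,'c23.png')
E
```

```text
30.7 [ 603.2 -159.5  227.9] phi -106.1 upx,y(mrad) [52.1 67.2] q [-0.253  0.448  1.579 -0.054  1.183  1.623] qd [ 0.  0.  0.  0. -0.  0.] w 39.5
t=30.7 pos=[ 603.2 -159.5  227.9] phi=-106.1 tilt=4.88 w=39.5 F=[0.4 0.6 1. ] q6=1.62
 shift now cm [0.02 0.12 2.91] rows 1.0
 turn deg 0.1  after-turn shift [0.17 0.32 2.89]
```

View pics/c23.png

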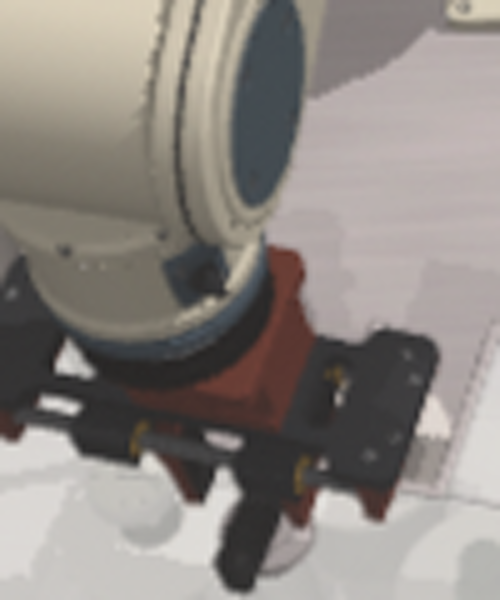

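Call:
arm_command --increments '[[[0, 0.05, 0.8], 0], [[0, 0.05, 0.8], 0], [[0, 0, 0.7], 0], [[0, 0, 0.4], 0], [[0, 0, 0], 0]]'

```text
t: 31.25
ee_pos: [600.0, -160.3, 198.9]
orientation: [1.837, -2.447, -0.034]
ft_force: [0.3, -0.2, 0.0]
width: 39.5
```

```bash
python3 - <<'E'
from h import *
st();go([599.6,-160.3,199],-106.2); print(get_obs()['ft_force'])
E
```

```text
31.2 [ 600.  -160.3  198.9] phi -106.1 upx,y(mrad) [52.1 66.8] q [-0.255  0.475  1.609 -0.056  1.127  1.624] qd [ 0.  0. -0. -0. -0.  0.] w 39.5
t=31.2 pos=[ 600.  -160.3  198.9] phi=-106.1 tilt=4.86 w=39.5 F=[ 0.3 -0.2  0. ] q6=1.62
 shift now cm [ 0.01  0.03 -0.  ] rows 1.0
 turn deg 0.09  after-turn shift [ 0.01  0.03 -0.01]
[ 0.25484778 -0.15755843  0.04630239]
```

Call:
arm_command --increments '[[[0, 0, 0], 0], [[0, 0, 0], 0], [[0, 0, 0], 0], [[0, 0, 0], -4], [[0, 0, 0], -4], [[0, 0, 0], -4], [[0, 0, 0], -4]]' --gripper 0.24

```text
t: 31.95
ee_pos: [598.8, -161.6, 199.7]
orientation: [2.17, -2.157, -0.052]
ft_force: [-2.8, -3.0, -0.5]
width: 21.2
```

```bash
python3 - <<'E'
from h import *
st();go([599.6,-160.3,199],-34.2); print(get_obs()['ft_force'],get_obs()['moment'])
E
```

```text
31.9 [ 598.8 -161.6  199.7] phi -89.6 upx,y(mrad) [33.2 81.4] q [-0.256  0.474  1.609 -0.059  1.13   1.335] qd [-0.01 -0.    0.   -0.01  0.01 -0.72] w 21.2
t=31.9 pos=[ 598.8 -161.6  199.7] phi=-89.6 tilt=5.04 w=21.2 F=[-2.8 -3.  -0.5] q6=1.34
 shift now cm [-0.13 -0.09  0.06] rows 1.0
 turn deg -55.37  after-turn shift [-0.01 -0.15  0.07]
[-2.78812907 -2.95606803 -0.48210874] [-0.44414011  0.56209459 -0.00827073]
```

Call:
arm_command --increments '[[[-0.1, -0.08, 0], -4], [[0, 0, 0], -4], [[0, 0, 0], -4], [[0, 0, 0], -4], [[0, 0, 0], -4]]'

```text
t: 32.45
ee_pos: [598.0, -162.3, 199.9]
orientation: [2.525, -1.738, -0.075]
ft_force: [-0.9, -0.3, -1.9]
width: 21.3
```

```bash
python3 - <<'E'
from h import *
st();go([599.6,-160.3,199],-34.2); print(get_obs()['ft_force'],get_obs()['moment'])
E
```

```text
32.5 [ 598.  -162.3  199.9] phi -69.1 upx,y(mrad) [ 2.6 89.9] q [-0.257  0.474  1.609 -0.06   1.131  0.977] qd [-0.    0.    0.    0.   -0.   -0.71] w 21.3
t=32.5 pos=[ 598.  -162.3  199.9] phi=-69.1 tilt=5.16 w=21.3 F=[-0.9 -0.3 -1.9] q6=0.98
 shift now cm [-0.13 -0.23  0.07] rows 1.0
 turn deg -34.89  after-turn shift [ 0.02 -0.25  0.09]
[-0.90828938 -0.30548691 -1.94756925] [-0.14288602 -0.1174607  -0.62151585]
```

Call:
arm_command --increments '[[[-0.1, -0.1, 0], -4], [[0, -0.1, 0], -4], [[0, 0, 0], -4], [[0, 0, 0], -4], [[0, 0, 0], -4]]'

```text
t: 32.95
ee_pos: [598.1, -162.8, 200.1]
orientation: [2.8, -1.264, -0.095]
ft_force: [-0.7, -0.3, -1.1]
width: 21.5
```

```bash
python3 - <<'E'
from h import *
st();go([599.6,-160.3,199],-34.2); print(get_obs()['ft_force'],get_obs()['moment'])
E
```

```text
33.0 [ 598.1 -162.8  200.1] phi -48.7 upx,y(mrad) [-28.6  87.3] q [-0.257  0.474  1.608 -0.062  1.133  0.62 ] qd [-0.   -0.    0.    0.   -0.   -0.72] w 21.5
t=33.0 pos=[ 598.1 -162.8  200.1] phi=-48.7 tilt=5.27 w=21.5 F=[-0.7 -0.3 -1.1] q6=0.62
 shift now cm [-0.08 -0.29  0.09] rows 1.0
 turn deg -14.46  after-turn shift [-0.01 -0.29  0.11]
[-0.70511748 -0.29821108 -1.11396423] [-0.12799311 -0.10935218 -0.24144921]
```

Call:
arm_command --increments '[[[-0.05, -0.1, 0], -4], [[0, -0.1, 0], -4], [[0, 0, 0], -3.5], [[0, 0, 0], 0], [[0, 0, 0], 0], [[0, 0, 0], 0]]'

```text
t: 33.55
ee_pos: [599.4, -162.9, 201.4]
orientation: [2.919, -0.97, -0.102]
ft_force: [0.3, 0.5, 0.5]
width: 21.1
```

```bash
python3 - <<'E'
from h import *
st();go([599.6,-160.3,199],-34.2); print(get_obs()['ft_force'],get_obs()['moment'])
E
```

```text
33.5 [ 599.4 -162.9  201.4] phi -36.8 upx,y(mrad) [-42.8  81.1] q [-0.255  0.474  1.605 -0.065  1.134  0.416] qd [ 0.   -0.   -0.    0.    0.    0.01] w 21.1
t=33.5 pos=[ 599.4 -162.9  201.4] phi=-36.8 tilt=5.26 w=21.1 F=[0.3 0.5 0.5] q6=0.42
 shift now cm [-0.13 -0.24  0.23] rows 1.0
 turn deg -2.65  after-turn shift [-0.13 -0.23  0.24]
[0.30877251 0.51815102 0.45454102] [-0.076996    0.06266377 -0.010348  ]
```

Call:
arm_command --increments '[[[0, 0, 0], 0], [[0, 0, 0], 0], [[0, 0, 0], 0]]' --gripper 0.45

```text
t: 33.85
ee_pos: [599.5, -162.8, 201.6]
orientation: [2.919, -0.972, -0.101]
ft_force: [0.5, 0.3, -0.0]
width: 38.8
```

Call:
arm_command --increments '[[[0, 0.05, -0.5], 0], [[0, 0.1, -1], 0], [[0, 0.1, -1.5], 0], [[0, 0.15, -2], 0], [[0, 0.1, -2], 0], [[0, 0.1, -2], 0], [[0, 0, -1], 0], [[0, 0, 0], 0]]'

```text
t: 34.65
ee_pos: [605.4, -164.0, 312.7]
orientation: [2.919, -0.973, -0.094]
ft_force: [-0.0, 0.4, 0.2]
width: 39.5
```

```bash
python3 - <<'E'
from h import *
st()
b=snap('scene','scene16.png');crop(b,110,100,330,340,2.5,'c24.png')
b=snap('top','top16.png')
go([508,-133.8,260],-106.2)
E
```

```text
34.6 [ 605.4 -164.   312.7] phi -37.0 upx,y(mrad) [-38.1  79.2] q [-0.255  0.375  1.492 -0.06   1.341  0.405] qd [-0.   -0.01  0.    0.    0.   -0.  ] w 39.5
t=34.8 pos=[ 604.5 -163.9  310.7] phi=-37.0 tilt=5.16 w=39.6 F=[ 0.2  0.8 -0.5] q6=0.40
 shift now cm [-9.31  2.95  5.71] rows 3.0
 turn deg 69.23  after-turn shift [-0.19 10.11  5.07]
```

View pics/c24.png

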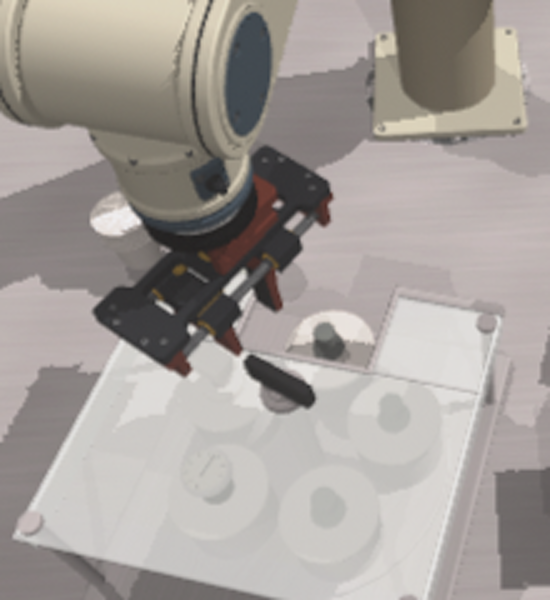

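View pics/top16.png

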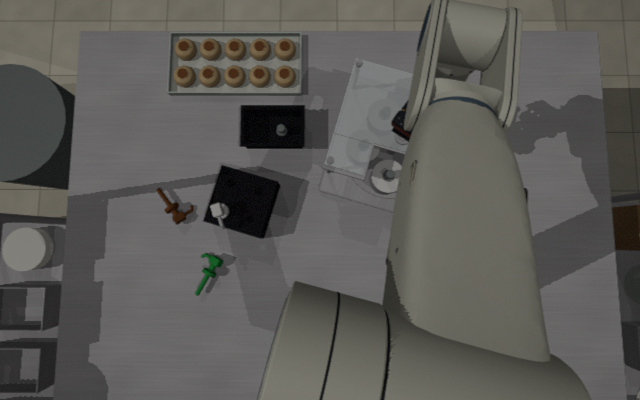

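Call:
arm_command --increments '[[[0, 0, 0], 5], [[0, 0, 0], 5], [[0, 0, 0], 5], [[0, 0, 0], 5], [[0, 0, 0], 5], [[0, 0, 0], 5], [[0, 0, 0], 5], [[0, 0, 0], 5], [[0, 0, 0], 5], [[0, 0, 0], 5], [[0, 0, 0], 5], [[0, 0, 0], 5], [[0, 0, 0], 5], [[0, 0, 0], 4], [[0, 0, 0], 0]]'

```text
t: 36.25
ee_pos: [593.5, -161.1, 288.4]
orientation: [1.765, -2.46, -0.066]
ft_force: [-0.3, 0.6, 0.6]
width: 39.3
```

```bash
python3 - <<'E'
from h import *
st()
go([508,-133.8,250],-106.2)
E
```

```text
36.2 [ 593.5 -161.1  288.4] phi -108.5 upx,y(mrad) [ 66.1 101.1] q [-0.255  0.396  1.518 -0.06   1.334  1.66 ] qd [-0.    0.01  0.01 -0.   -0.   -0.04] w 39.3
t=36.2 pos=[ 593.5 -161.1  288.4] phi=-108.5 tilt=6.94 w=39.3 F=[-0.3  0.6  0.6] q6=1.66
 shift now cm [-0.13  8.54  4.73] rows 2.0
 turn deg -2.3  after-turn shift [-0.24  8.97  3.84]
```

Call:
arm_command --increments '[[[0, 0, 0], -1], [[0, 0, 0], -1], [[0, 0, 0], 0], [[0, 0, 0], 0]]'

```text
t: 36.65
ee_pos: [592.5, -160.9, 286.3]
orientation: [1.817, -2.42, -0.074]
ft_force: [0.4, -0.3, 0.3]
width: 39.4
```

```bash
python3 - <<'E'
from h import *
st()
E
```

```text
36.6 [ 592.5 -160.9  286.3] phi -106.0 upx,y(mrad) [ 61.8 107.6] q [-0.255  0.398  1.52  -0.06   1.333  1.616] qd [-0.   -0.    0.    0.   -0.   -0.01] w 39.4
```

Call:
arm_command --increments '[[[0, 0, 0], 0], [[0, 0, 0], 0], [[0, 0, 0], 0], [[0, 0, 0], 0], [[0, 0, 0], 0], [[0, 0, 0], 0]]'

```text
t: 37.25
ee_pos: [592.6, -160.9, 286.6]
orientation: [1.818, -2.42, -0.074]
ft_force: [-0.3, 0.8, -0.8]
width: 39.6
```

```bash
python3 - <<'E'
from h import *
st()
E
```

```text
37.2 [ 592.6 -160.9  286.6] phi -106.0 upx,y(mrad) [ 61.6 106.9] q [-0.255  0.397  1.52  -0.06   1.333  1.616] qd [ 0.  0.  0. -0.  0.  0.] w 39.6
```

Call:
arm_command --increments '[[[0, 0, -3], 0], [[0, 0, -3], 0], [[0, 0, -1], 0], [[0, 0, 0], 0]]'

```text
t: 37.65
ee_pos: [600.5, -158.7, 356.7]
orientation: [1.817, -2.419, -0.077]
ft_force: [0.2, 0.2, -0.5]
width: 39.6
```

```bash
python3 - <<'E'
from h import *
st()
E
```

```text
37.6 [ 600.5 -158.7  356.7] phi -106.0 upx,y(mrad) [ 61.7 109.8] q [-0.249  0.358  1.421 -0.058  1.475  1.613] qd [ 0.    0.    0.01 -0.   -0.01 -0.  ] w 39.6
```

Call:
arm_command --increments '[[[0, 0, 0], 0], [[0, 0, 0], 0]]'

```text
t: 37.85
ee_pos: [599.7, -158.5, 354.8]
orientation: [1.816, -2.417, -0.079]
ft_force: [-0.4, 0.7, -0.2]
width: 39.3
```

```bash
python3 - <<'E'
from h import *
st()
E
```

```text
37.9 [ 599.7 -158.5  354.8] phi -106.0 upx,y(mrad) [ 61.8 111.9] q [-0.249  0.359  1.424 -0.058  1.473  1.613] qd [-0.    0.01  0.02 -0.   -0.01  0.  ] w 39.3
```

```bash
python3 - <<'E'
from h import *
go([508,-133.8,350],-106.2)
E
```

```text
t=37.9 pos=[ 599.7 -158.5  354.8] phi=-106.0 tilt=7.35 w=39.3 F=[-0.4  0.7 -0.2] q6=1.61
 shift now cm [0.12 9.38 1.55] rows 2.0
 turn deg 0.23  after-turn shift [0.19 9.5  0.48]
```

Call:
arm_command --increments '[[[0.1, 4.6, 0.8], 0], [[0, 4.7, 0.8], 0], [[0, 0, 0], 0]]'

```text
t: 38.15
ee_pos: [503.6, -132.7, 342.5]
orientation: [1.812, -2.412, -0.092]
ft_force: [0.5, -0.2, 0.1]
width: 39.5
```

```bash
python3 - <<'E'
from h import *
st()
E
```

```text
38.1 [ 503.6 -132.7  342.5] phi -106.0 upx,y(mrad) [ 62.1 122.6] q [-0.246  0.21   1.653 -0.058  1.404  1.62 ] qd [-0.    0.06 -0.09 -0.   -0.04 -0.  ] w 39.5
```

Call:
arm_command --increments '[[[0, 0, 1], 0], [[0, 0, 2], 0], [[0, 0, 2], 0], [[0, 0, 2], 0], [[0, 0, 1], 0], [[0, 0, 0], 0]]'

```text
t: 38.75
ee_pos: [494.7, -135.8, 255.9]
orientation: [1.811, -2.411, -0.093]
ft_force: [-0.5, 0.3, -0.0]
width: 39.7
```

```bash
python3 - <<'E'
from h import *
st(); go([508,-133.8,200],-106.2)
E
```

```text
38.8 [ 494.7 -135.8  255.9] phi -106.0 upx,y(mrad) [ 62.1 123.5] q [-0.256  0.281  1.765 -0.063  1.222  1.623] qd [ 0.    0.01 -0.02  0.    0.   -0.  ] w 39.7
t=38.8 pos=[ 494.7 -135.8  255.9] phi=-106.0 tilt=7.95 w=39.7 F=[-0.5  0.3 -0. ] q6=1.62
 shift now cm [-0.91 -1.9   5.35] rows 2.0
 turn deg 0.24  after-turn shift [-0.56 -1.22  5.59]
```

Call:
arm_command --increments '[[[0, -4.7, 0], 0], [[0, -4.7, 0], 0], [[0, 0, 0], 0]]'

```text
t: 39.05
ee_pos: [587.2, -163.1, 243.4]
orientation: [1.811, -2.411, -0.094]
ft_force: [-0.5, -0.3, -0.4]
width: 39.3
```

```bash
python3 - <<'E'
from h import *
st()
E
```

```text
39.0 [ 587.2 -163.1  243.4] phi -106.0 upx,y(mrad) [ 62.1 124.4] q [-0.26   0.439  1.56  -0.062  1.269  1.615] qd [ 0.   -0.05  0.06  0.    0.03  0.  ] w 39.3
```

Call:
arm_command --increments '[[[0, 1, 0], 0], [[0, 1, 0], 0], [[0, 1, 0], 0], [[0, 1, 0], 0], [[0, 0, 0], 0]]'

```text
t: 39.55
ee_pos: [544.0, -150.2, 250.1]
orientation: [1.811, -2.411, -0.095]
ft_force: [0.0, 0.1, 0.3]
width: 39.4
```

```bash
python3 - <<'E'
from h import *
st()
E
```

```text
39.5 [ 544.  -150.2  250.1] phi -105.9 upx,y(mrad) [ 62.1 124.8] q [-0.258  0.365  1.658 -0.062  1.246  1.619] qd [ 0.   -0.01  0.   -0.   -0.01 -0.  ] w 39.4
```

```bash
cat >> h.py <<'E'
def gp(target,phi,pre=0,back=19):
    """target grasp point; pre = extra height"""
    p,R=phi_now();z=R[:,2];T=np.array(target,float)+back*z;T[2]+=pre;print('TCP target',T.round(1),'z',z.round(3));go(T,phi)
E
python3 - <<'E'
from h import *
gp([508,-133.8,138],-106.2,60)
E
```

```text
TCP target [ 505.4 -134.3  179.2] z [-0.137 -0.025 -0.99 ]
t=39.5 pos=[ 544.  -150.2  250.1] phi=-105.9 tilt=8.01 w=39.4 F=[0.  0.1 0.3] q6=1.62
 shift now cm [-0.91  3.23  7.52] rows 2.0
 turn deg 0.25  after-turn shift [-0.46  4.15  7.1 ]
```

Call:
arm_command --increments '[[[-0.9, 3.2, 0], 0.2], [[0, 0, 2.5], 0], [[0, 0, 2.5], 0], [[0, 0, 1.5], 0], [[0, 0, 0.5], 0], [[0, 0, 0], 0]]'

```text
t: 40.15
ee_pos: [504.7, -133.5, 187.2]
orientation: [1.81, -2.419, -0.083]
ft_force: [0.3, 0.4, -0.1]
width: 39.6
```

```bash
python3 - <<'E'
from h import *
st();gp([508,-133.8,138],-106.2,0)
E
```

```text
40.1 [ 504.7 -133.5  187.2] phi -106.2 upx,y(mrad) [ 62.1 115.1] q [-0.247  0.375  1.808 -0.065  1.077  1.644] qd [ 0.   -0.01  0.   -0.    0.    0.  ] w 39.6
TCP target [ 505.6 -134.3  119.2] z [-0.128 -0.027 -0.991]
t=40.1 pos=[ 504.7 -133.5  187.2] phi=-106.2 tilt=7.51 w=39.6 F=[ 0.3  0.4 -0.1] q6=1.64
 shift now cm [-0.36 -0.89  6.74] rows 2.0
 turn deg 0.03  after-turn shift [ 0.06 -0.1   6.81]
```

Call:
arm_command --increments '[[[-0.1, -0.3, 1], 0], [[-0.1, -0.2, 1.5], 0], [[-0.1, -0.2, 1.5], 0], [[0, -0.1, 1], 0], [[0, -0.1, 0.5], 0], [[0, 0, 0], 0]]'

```text
t: 40.75
ee_pos: [511.2, -135.6, 131.8]
orientation: [1.814, -2.423, -0.074]
ft_force: [0.2, -0.1, 0.1]
width: 39.7
```

```bash
python3 - <<'E'
from h import *
st();gp([508,-133.8,138],-106.2,0)
b=snap('scene','scene17.png');crop(b,190,150,300,280,4.5,'c25.png')
E
```

```text
40.8 [ 511.2 -135.6  131.8] phi -106.2 upx,y(mrad) [ 61.8 106.9] q [-0.248  0.459  1.832 -0.07   0.961  1.652] qd [-0.   -0.   -0.01  0.    0.   -0.  ] w 39.7
TCP target [ 505.7 -134.4  119.1] z [-0.12  -0.029 -0.992]
t=40.8 pos=[ 511.2 -135.6  131.8] phi=-106.2 tilt=7.09 w=39.7 F=[ 0.2 -0.1  0.1] q6=1.65
 shift now cm [-0.04  0.42  1.32] rows 1.0
 turn deg 0.01  after-turn shift [0.04 0.56 1.27]
```

View pics/c25.png

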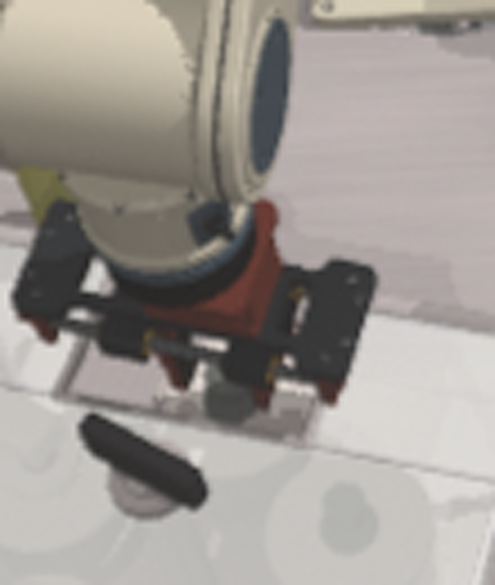

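Call:
arm_command --increments '[[[0, 0.35, 0.6], 0], [[0, 0, 0.5], 0], [[0, 0, 0], 0]]'

```text
t: 41.1
ee_pos: [507.2, -135.1, 122.0]
orientation: [1.814, -2.425, -0.07]
ft_force: [0.0, 0.5, 0.6]
width: 39.8
```

Call:
arm_command --increments '[[[0, 0, 0], 0], [[0, 0, 0], 0], [[0, 0, 0], 0], [[0, 0, 0], 0], [[0, 0, 0], 0]]' --gripper 0

```text
t: 41.6
ee_pos: [507.6, -135.2, 122.6]
orientation: [1.815, -2.426, -0.069]
ft_force: [0.1, -0.8, 0.2]
width: 23.8
```

```bash
python3 - <<'E'
from h import *
st();gp([508,-133.8,138],-106.2,0);print(get_obs()['ft_force'])
E
```

```text
41.6 [ 507.6 -135.2  122.6] phi -106.2 upx,y(mrad) [ 61.7 103. ] q [-0.249  0.467  1.848 -0.072  0.934  1.654] qd [ 0. -0. -0.  0.  0.  0.] w 23.8
TCP target [ 505.8 -134.4  119.1] z [-0.116 -0.03  -0.993]
t=41.6 pos=[ 507.6 -135.2  122.6] phi=-106.2 tilt=6.89 w=23.8 F=[ 0.1 -0.8  0.2] q6=1.65
 shift now cm [-0.05  0.16  0.36] rows 1.0
 turn deg -0.01  after-turn shift [-0.03  0.2   0.35]
[ 0.06241997 -0.76364385  0.21161084]
```

Call:
arm_command --increments '[[[0.04, 0.06, -0.6], 0], [[0.06, 0.1, -1], 0], [[0.1, 0.2, -2], 0], [[0.2, 0.3, -3], 0], [[0.2, 0.4, -4], 0], [[0.2, 0.3, -3], 0], [[0.1, 0.1, -1], 0], [[0, 0, 0], 0]]'

```text
t: 42.4
ee_pos: [507.8, -135.1, 279.0]
orientation: [1.815, -2.426, -0.068]
ft_force: [-0.0, 0.8, -0.3]
width: 23.6
```

```bash
python3 - <<'E'
from h import *
st();gp([664,235,262],-106.2,0)
b=snap('scene','scene18.png')
a=snap('top','top18.png')
E
```

```text
42.4 [ 507.8 -135.1  279. ] phi -106.2 upx,y(mrad) [ 61.4 102.2] q [-0.249  0.265  1.729 -0.061  1.254  1.63 ] qd [ 0.   -0.01  0.01  0.   -0.    0.  ] w 23.6
TCP target [661.8 234.4 243.1] z [-0.115 -0.03  -0.993]
t=42.4 pos=[ 507.8 -135.1  279. ] phi=-106.2 tilt=6.85 w=23.6 F=[-0.   0.8 -0.3] q6=1.63
 shift now cm [-39.93  -4.56   0.67] rows 9.0
 turn deg -0.01  after-turn shift [-39.79  -4.48   3.58]
```

View pics/scene18.png

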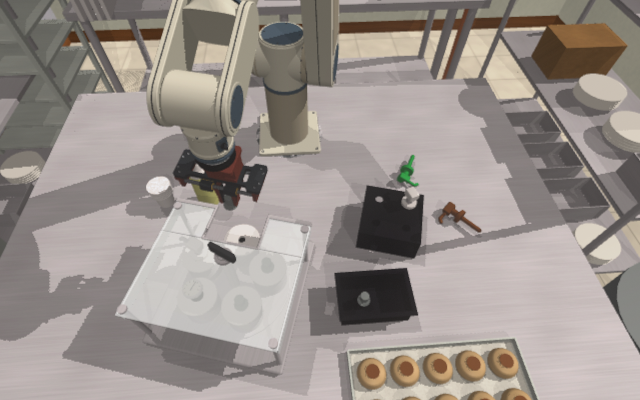

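Call:
arm_command --increments '[[[-3, -0.35, 0.05], 0], [[-4.5, -0.5, 0.08], 0], [[-4.5, -0.5, 0.08], 0], [[-4.5, -0.5, 0.08], 0], [[-4.5, -0.5, 0.08], 0], [[-4.5, -0.5, 0.08], 0], [[-4.5, -0.5, 0.08], 0], [[-4.5, -0.5, 0.08], 0], [[-3, -0.35, 0.05], 0], [[-1, -0.1, 0], 0], [[0, 0, 0], 0]]'

```text
t: 43.6
ee_pos: [648.2, 232.9, 212.1]
orientation: [1.789, -2.4, -0.097]
ft_force: [-0.3, -0.6, -0.5]
width: 23.5
```

```bash
python3 - <<'E'
from h import *
st();gp([664,235,48],-106.2,0)
E
```

```text
43.6 [648.2 232.9 212.1] phi -106.3 upx,y(mrad) [ 78.7 138.8] q [0.321 0.604 1.361 0.016 1.336 2.177] qd [ 0.    0.02  0.02 -0.01 -0.   -0.  ] w 23.5
TCP target [661.  234.3  29.2] z [-0.156 -0.036 -0.987]
t=43.6 pos=[648.2 232.9 212.1] phi=-106.3 tilt=9.18 w=23.5 F=[-0.3 -0.6 -0.5] q6=2.18
 shift now cm [-1.93 -3.72 17.84] rows 4.0
 turn deg -0.1  after-turn shift [-0.49 -1.2  18.28]
```

Call:
arm_command --increments '[[[-0.3, -0.6, 2], 0], [[-0.3, -0.6, 3], 0], [[-0.3, -0.6, 3], 0], [[-0.3, -0.6, 3], 0], [[-0.3, -0.5, 2], 0], [[0, 0, 1], 0], [[0, 0, 0], 0]]'

```text
t: 44.3
ee_pos: [654.1, 223.3, 61.0]
orientation: [1.776, -2.399, -0.098]
ft_force: [-0.5, -0.3, -0.4]
width: 23.3
```

```bash
python3 - <<'E'
from h import *
st();gp([664,235,50],-106.2,0)
E
```

```text
44.3 [654.1 223.3  61. ] phi -106.6 upx,y(mrad) [ 85.  144.3] q [0.306 0.778 1.419 0.013 1.112 2.167] qd [-0.01 -0.01 -0.01 -0.    0.01 -0.  ] w 23.3
TCP target [660.9 234.3  31.3] z [-0.163 -0.039 -0.986]
t=44.3 pos=[654.1 223.3  61. ] phi=-106.6 tilt=9.64 w=23.3 F=[-0.5 -0.3 -0.4] q6=2.17
 shift now cm [-1.49 -0.74  2.78] rows 1.0
 turn deg -0.43  after-turn shift [-1.24 -0.34  2.97]
```

Call:
arm_command --increments '[[[-0.8, -0.3, 1], 0], [[-0.6, -0.3, 1], 0], [[0, 0, 0.5], 0], [[0, 0, 0], 0]]'

```text
t: 44.7
ee_pos: [662.5, 235.3, 35.7]
orientation: [1.779, -2.404, -0.096]
ft_force: [-0.1, 0.0, -0.7]
width: 23.2
```

Call:
arm_command --increments '[[[0, 0, 0], 0], [[0, 0, 0], 0], [[0, 0, 0], 0], [[0.05, 0.1, -0.6], 0], [[0.1, 0.15, -1.2], 0], [[0.2, 0.3, -2], 0], [[0.2, 0.4, -3], 0], [[0.3, 0.5, -4], 0], [[0.3, 0.5, -4], 0], [[0.2, 0.3, -2], 0], [[0, 0, 0], 0]]' --gripper 0.5

```text
t: 45.8
ee_pos: [665.3, 235.8, 225.1]
orientation: [1.784, -2.41, -0.092]
ft_force: [0.2, -0.6, -0.0]
width: 43.6
```

```bash
python3 - <<'E'
from h import *
st()
b=snap('scene','scene19.png');crop(b,300,120,500,340,2.7,'c26.png')
E
```

```text
45.8 [665.3 235.8 225.1] phi -106.7 upx,y(mrad) [ 76.8 132.5] q [0.318 0.615 1.31  0.014 1.369 2.181] qd [ 0.   -0.02  0.01  0.   -0.   -0.  ] w 43.6
```

View pics/c26.png

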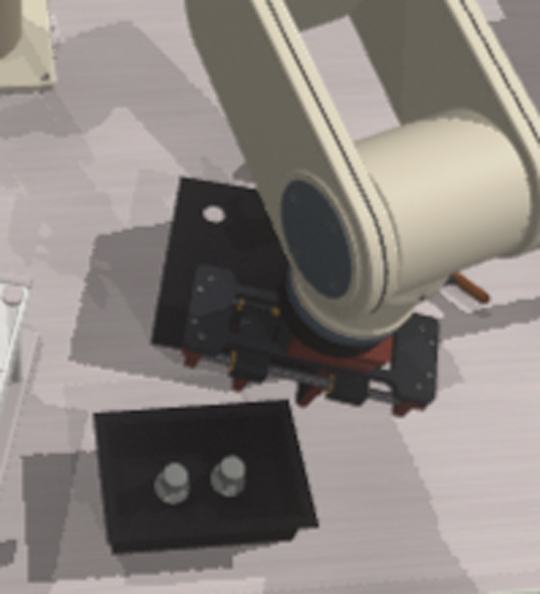

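```bash
python3 - <<'E'
from h import *
go([407.3,342.6,300],-72)
E
```

```text
t=45.9 pos=[665.  235.7 223.8] phi=-106.7 tilt=8.87 w=44.0 F=[0.3 0.5 0.7] q6=2.18
 shift now cm [-2.25 28.55 -4.04] rows 6.0
 turn deg -34.68  after-turn shift [-18.13  21.2   -7.62]
```

Call:
arm_command --increments '[[[-0.2, 2.5, -1], 0], [[-0.35, 4.5, -0.8], 0], [[-0.35, 4.5, -0.6], 0], [[-0.35, 4.5, -0.6], 0], [[-0.35, 4.5, -0.6], 0], [[-0.35, 4.5, -0.5], 0], [[-0.2, 2.5, 0], 0], [[0, 1, 0], 0], [[0, 0, 0], 0]]'

```text
t: 46.75
ee_pos: [393.6, 340.6, 293.7]
orientation: [1.771, -2.399, -0.095]
ft_force: [-0.5, -0.7, 1.0]
width: 44.0
```

```bash
python3 -c "from h import *;st()"
```

```text
46.8 [393.6 340.6 293.7] phi -106.8 upx,y(mrad) [ 89.  144.3] q [0.651 0.268 1.694 0.068 1.337 2.501] qd [ 0.    0.01  0.01 -0.01 -0.01 -0.01] w 44.0
```

Call:
arm_command --increments '[[[0, 0, 0], -7], [[0, 0, 0], -7], [[0, 0, 0], -7], [[0, 0, 0], -7], [[0, 0, 0], -6], [[0, 0, 0], 0]]'

```text
t: 47.35
ee_pos: [399.6, 336.7, 288.4]
orientation: [2.425, -1.766, -0.163]
ft_force: [0.2, 0.4, -0.6]
width: 44.0
```

```bash
python3 - <<'E'
from h import *
st();go([407.3,342.6,220],-72)
E
```

```text
47.4 [399.6 336.7 288.4] phi -72.2 upx,y(mrad) [ -6.4 174.2] q [0.64  0.28  1.691 0.064 1.335 1.879] qd [-0.02  0.02 -0.01 -0.   -0.    0.05] w 44.0
t=47.4 pos=[399.6 336.7 288.4] phi=-72.2 tilt=10.04 w=44.0 F=[ 0.2  0.4 -0.6] q6=1.88
 shift now cm [-0.28 -2.09  6.57] rows 2.0
 turn deg -0.16  after-turn shift [-0.32 -0.92  6.84]
```

Call:
arm_command --increments '[[[0, -1.2, 1.5], 0], [[0, -0.7, 2.5], 0], [[0, -0.4, 2.5], 0], [[0, -0.3, 1.5], 0], [[0, -0.1, 0.5], 0], [[0, 0, 0], 0]]'

```text
t: 47.95
ee_pos: [416.7, 337.9, 194.0]
orientation: [2.402, -1.792, -0.16]
ft_force: [0.4, 0.2, 0.7]
width: 43.7
```

```bash
python3 - <<'E'
from h import *
st();go([407.3,342.6,180],-72)
E
```

```text
48.0 [416.7 337.9 194. ] phi -73.5 upx,y(mrad) [ -1.6 175.2] q [0.625 0.408 1.742 0.065 1.158 1.876] qd [-0.01  0.01 -0.01 -0.    0.    0.02] w 43.7
t=48.0 pos=[416.7 337.9 194. ] phi=-73.5 tilt=10.09 w=43.7 F=[0.4 0.2 0.7] q6=1.88
 shift now cm [-0.71  0.51  1.52] rows 1.0
 turn deg -1.46  after-turn shift [-0.73  0.75  1.4 ]
```

Call:
arm_command --increments '[[[0, -0.5, -2.5], 0], [[0, -2, -2.5], 0], [[0, -4.5, -1.5], 0], [[0, -4.5, -1], 0], [[0, -4.5, -0.9], 0], [[0, -4.5, -0.9], 0], [[0, -4.5, -0.9], 0], [[0, -4.5, -0.9], 0], [[0, -4.5, -0.9], 0], [[0, -4.5, -0.9], 0], [[0, -4.5, -0.9], 0], [[0, 0, 0], 0]]'

```text
t: 49.15
ee_pos: [839.0, 455.2, 263.9]
orientation: [2.394, -1.818, -0.151]
ft_force: [0.3, -1.7, -2.8]
width: 43.8
```

```bash
python3 - <<'E'
from h import *
st()
E
```

```text
49.1 [839.  455.2 263.9] phi -74.4 upx,y(mrad) [ -0.4 164.5] q [0.474 1.149 0.209 0.036 1.945 1.783] qd [ 0.   -0.07  0.13  0.   -0.03  0.01] w 43.8
```

Call:
arm_command --increments '[[[0, -3, -0.5], 0], [[0, -3, -0.5], 0], [[0, -3, -0.5], 0]]'

```text
t: 49.45
ee_pos: [870.7, 451.0, 244.0]
orientation: [2.421, -1.843, -0.128]
ft_force: [-0.0, 0.0, 0.8]
width: 43.8
```

```bash
python3 - <<'E'
from h import *
st()
E
```

```text
49.5 [870.7 451.  244. ] phi -74.6 upx,y(mrad) [ -8.7 126.8] q [0.456 1.225 0.091 0.034 1.95  1.768] qd [-0.06  0.07 -0.03 -0.01 -0.19 -0.06] w 43.8
```

Call:
arm_command --increments '[[[0, -1.5, 0], 0], [[0, -1.5, 0], 0]]'

```text
t: 49.65
ee_pos: [881.3, 448.7, 240.0]
orientation: [2.438, -1.858, -0.112]
ft_force: [-0.6, -0.2, 0.3]
width: 43.8
```

```bash
python3 - <<'E'
from h import *
st()
E
```

```text
49.6 [881.3 448.7 240. ] phi -74.7 upx,y(mrad) [-13.4 102.9] q [0.449 1.229 0.088 0.034 1.923 1.762] qd [-0.03  0.02 -0.01 -0.   -0.13 -0.03] w 43.8
```

```bash
python3 - <<'E'
from h import *
go([409,342.6,230],-72)
E
```

```text
t=49.6 pos=[881.3 448.7 240. ] phi=-74.7 tilt=5.95 w=43.8 F=[-0.6 -0.2  0.3] q6=1.76
 shift now cm [-2.24 48.    5.99] rows 10.0
 turn deg -2.66  after-turn shift [-4.5 48.2  1. ]
```

Call:
arm_command --increments '[[[-0.2, 2.5, 0.2], 0], [[-0.2, 4.5, 0.5], 0], [[-0.2, 4.5, 0.5], 0], [[-0.2, 4.5, 0.5], 0], [[-0.2, 4.5, 0.5], 0], [[-0.2, 4.5, 0.5], 0], [[-0.2, 4.5, 0.5], 0], [[-0.2, 4.5, 0.5], 0], [[-0.2, 4.5, 0.5], 0], [[-0.2, 4, 0.5], 0], [[-0.2, 3, 0.3], 0], [[0, 1.5, 0.2], 0], [[0, 0, 0], 0]]'

```text
t: 50.95
ee_pos: [422.0, 346.7, 248.5]
orientation: [2.479, -1.889, -0.085]
ft_force: [0.6, 0.3, 0.1]
width: 43.9
```

```bash
python3 - <<'E'
from h import *
st();gp([407.3,342.6,130],-72,60)
b=snap('scene','scene20.png');crop(b,330,100,460,260,4,'c27.png')
E
```

```text
51.0 [422.  346.7 248.5] phi -74.7 upx,y(mrad) [-29.1  52.3] q [0.64  0.295 1.758 0.051 1.127 1.919] qd [ 0.   -0.04 -0.02 -0.   -0.02 -0.  ] w 43.9
TCP target [406.2 342.9 171. ] z [-0.058  0.014 -0.998]
t=51.0 pos=[422.  346.7 248.5] phi=-74.7 tilt=3.43 w=43.9 F=[0.6 0.3 0.1] q6=1.92
 shift now cm [0.17 1.22 7.82] rows 2.0
 turn deg -2.66  after-turn shift [-0.13  1.62  7.75]
```

View pics/c27.png

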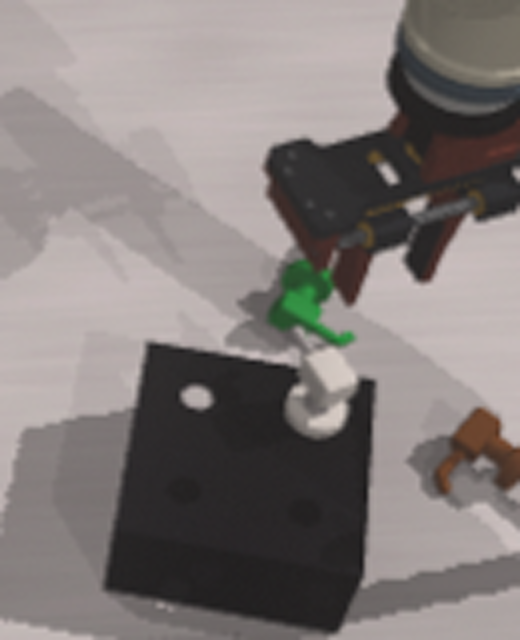

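Call:
arm_command --increments '[[[0, 0.8, 1], -1.4], [[0.1, 0.5, 2], -1.3], [[0, 0, 2], 0], [[0, 0, 1.5], 0], [[0, 0, 0.5], 0], [[0, 0, 0], 0]]'

```text
t: 51.6
ee_pos: [412.1, 346.0, 178.7]
orientation: [2.538, -1.831, -0.08]
ft_force: [0.0, 0.7, 0.7]
width: 44.0
```

```bash
python3 - <<'E'
from h import *
st();gp([407.3,342.6,130],-72,0)
E
```

```text
51.6 [412.1 346.  178.7] phi -71.7 upx,y(mrad) [-35.5  38.5] q [0.65  0.365 1.842 0.056 0.96  1.867] qd [-0.    0.01 -0.01 -0.   -0.   -0.01] w 44.0
TCP target [406.4 343.  111. ] z [-0.048  0.022 -0.999]
t=51.6 pos=[412.1 346.  178.7] phi=-71.7 tilt=3.00 w=44.0 F=[0.  0.7 0.7] q6=1.87
 shift now cm [0.35 0.37 6.78] rows 2.0
 turn deg 0.34  after-turn shift [0.11 0.63 6.77]
```

Call:
arm_command --increments '[[[0.2, 0.4, 0.8], 0.3], [[0.1, 0.2, 1], 0], [[0, 0, 1], 0], [[0, 0, 0.5], 0], [[0, 0, 0], 0]]'

```text
t: 52.1
ee_pos: [406.6, 342.2, 144.2]
orientation: [2.535, -1.84, -0.079]
ft_force: [-0.1, 0.7, -0.1]
width: 44.1
```

```bash
python3 - <<'E'
from h import *
st();gp([407.3,342.6,130],-72,0)
b=snap('scene','scene21.png');crop(b,340,110,460,260,4,'c28.png')
E
```

```text
52.1 [406.6 342.2 144.2] phi -72.0 upx,y(mrad) [-36.2  36. ] q [0.65  0.406 1.88  0.06  0.879 1.867] qd [-0.  0. -0. -0. -0. -0.] w 44.1
TCP target [406.4 343.  111. ] z [-0.045  0.023 -0.999]
t=52.1 pos=[406.6 342.2 144.2] phi=-72.0 tilt=2.93 w=44.1 F=[-0.1  0.7 -0.1] q6=1.87
 shift now cm [ 0.04 -0.13  3.32] rows 1.0
 turn deg 0.02  after-turn shift [-0.08 -0.01  3.32]
```

View pics/c28.png

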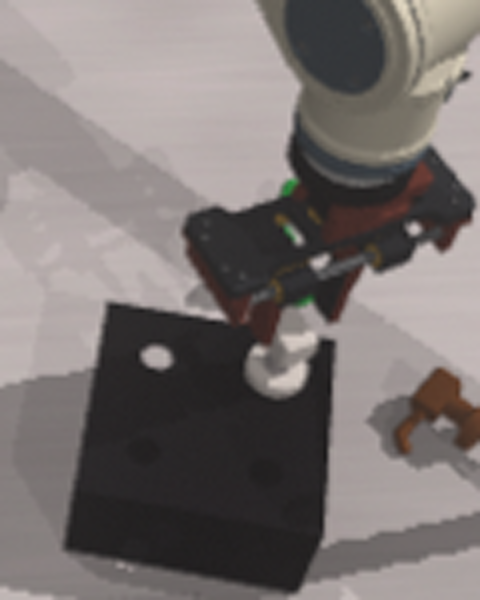

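Call:
arm_command --increments '[[[0, 0, 0.9], 0], [[0, -0.05, 1], 0], [[0, -0.05, 0.9], 0], [[0, 0, 0.4], 0], [[0, 0, 0], 0]]'

```text
t: 52.65
ee_pos: [406.7, 343.9, 110.0]
orientation: [2.537, -1.841, -0.078]
ft_force: [-0.1, 0.4, -0.2]
width: 44.2
```

```bash
python3 - <<'E'
from h import *
st();gp([407.3,342.6,130],-72,0)
E
```

```text
52.6 [406.7 343.9 110. ] phi -72.0 upx,y(mrad) [-36.7  34.7] q [0.653 0.46  1.896 0.064 0.807 1.864] qd [-0.  0. -0.  0. -0. -0.] w 44.2
TCP target [406.5 343.1 111. ] z [-0.044  0.024 -0.999]
t=52.6 pos=[406.7 343.9 110. ] phi=-72.0 tilt=2.89 w=44.2 F=[-0.1  0.4 -0.2] q6=1.86
 shift now cm [ 0.07  0.05 -0.1 ] rows 1.0
 turn deg 0.04  after-turn shift [ 0.07  0.05 -0.1 ]
```

Call:
arm_command --increments '[[[0, 0, 0], 0], [[0, 0, 0], 0], [[0, 0, 0], 0], [[0, 0, 0], 0], [[0, 0, 0], 0]]' --gripper 0

```text
t: 53.15
ee_pos: [406.8, 343.9, 110.3]
orientation: [2.537, -1.841, -0.078]
ft_force: [-0.0, -0.6, -1.8]
width: 28.0
```

```bash
python3 - <<'E'
from h import *
st();print(get_obs()['ft_force'])
E
```

```text
53.1 [406.8 343.9 110.3] phi -72.0 upx,y(mrad) [-36.6  34.4] q [0.653 0.46  1.895 0.064 0.808 1.864] qd [ 0. -0. -0.  0.  0. -0.] w 28.0
[-1.36461049e-03 -5.73089554e-01 -1.78760324e+00]
```

Call:
arm_command --increments '[[[-0.02, 0.02, -0.5], 0], [[-0.04, 0.04, -1], 0], [[-0.06, 0.06, -1.5], 0], [[-0.08, 0.08, -2], 0], [[-0.08, 0.08, -2], 0], [[-0.1, 0.1, -2.5], 0], [[-0.1, 0.1, -2.5], 0], [[-0.1, 0.1, -2.5], 0], [[-0.04, 0.04, -1], 0], [[0, 0, 0], 0]]'

```text
t: 54.15
ee_pos: [405.3, 343.8, 277.6]
orientation: [2.539, -1.842, -0.077]
ft_force: [-1.3, 0.2, -1.2]
width: 28.3
```

```bash
python3 - <<'E'
from h import *
st(); go([500,-120,285],-106.2)
b=snap('scene','scene22.png')
PD=(0,-.034,1)
t,d=tip(PD,95.3);print(t.round(1),d.round(3),w2pix('scene',t))
E
```

```text
54.1 [405.3 343.8 277.6] phi -72.0 upx,y(mrad) [-37.5  31.8] q [0.654 0.23  1.773 0.05  1.156 1.889] qd [ 0.   -0.01  0.01  0.   -0.    0.  ] w 28.3
t=54.1 pos=[405.3 343.8 277.6] phi=-72.0 tilt=2.82 w=28.3 F=[-1.3  0.2 -1.2] q6=1.89
 shift now cm [46.97  5.43 -2.33] rows 10.0
 turn deg 34.24  after-turn shift [ 41.9  -22.04  -0.74]
[404.1 347.  181.5] [-0.01   0.036 -1.   ] [417.14070144 182.03468238]
```

View pics/scene22.png

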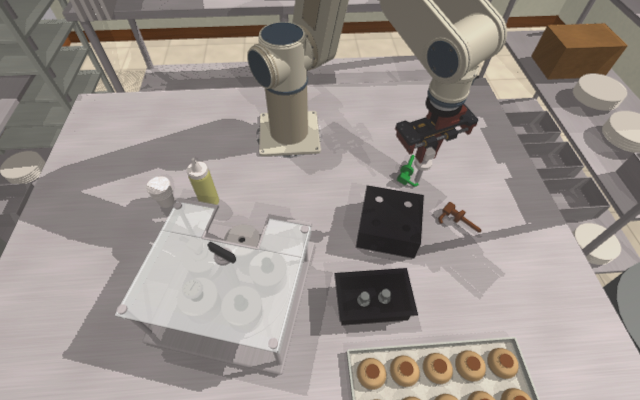

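Call:
arm_command --increments '[[[3, 0.35, -0.3], 0], [[4.4, 0.5, -0.22], 0], [[4.4, 0.5, -0.22], 0], [[4.4, 0.5, -0.22], 0], [[4.4, 0.5, -0.22], 0], [[4.4, 0.5, -0.22], 0], [[4.4, 0.5, -0.22], 0], [[4.4, 0.5, -0.22], 0], [[4.4, 0.5, -0.22], 0], [[4, 0.45, -0.2], 0], [[2.5, 0.3, -0.1], 0], [[1.2, 0.1, 0], 0], [[0, 0, 0], 0]]'

```text
t: 55.5
ee_pos: [493.4, -126.4, 267.2]
orientation: [2.527, -1.828, -0.11]
ft_force: [-0.2, 0.1, -1.5]
width: 28.4
```

```bash
python3 - <<'E'
from h import *
st(); go([508,-134,285],-106.2)
PD=(0,-.034,1)
t,d=tip(PD,95.3);print(t.round(1),d.round(3))
E
```

```text
55.5 [ 493.4 -126.4  267.2] phi -71.8 upx,y(mrad) [-44.8  57.8] q [-0.277  0.235  1.794  0.005  1.186  0.973] qd [0.   0.01 0.02 0.01 0.   0.01] w 28.4
t=55.5 pos=[ 493.4 -126.4  267.2] phi=-71.8 tilt=4.19 w=28.4 F=[-0.2  0.1 -1.5] q6=0.97
 shift now cm [ 1.1  -1.04 -1.9 ] rows 1.0
 turn deg 34.37  after-turn shift [ 0.32 -1.61 -1.78]
[ 489.9 -123.   171.9] [-0.037  0.035 -0.999]
```

Call:
arm_command --increments '[[[0.5, -0.5, -0.8], 6.9], [[0, 0, -0.5], 6.9], [[0, 0, 0], 6.9], [[0, 0, 0], 6.9], [[0, 0, 0], 6.2], [[0, 0, 0], 0]]'

```text
t: 56.1
ee_pos: [497.2, -121.1, 275.4]
orientation: [1.85, -2.48, -0.11]
ft_force: [0.5, -0.2, -1.0]
width: 28.3
```

```bash
python3 - <<'E'
from h import *
st(); go([508,-134,285],-106.2)
PD=(0,-.034,1)
t,d=tip(PD,95.3);p,R=phi_now();print(t.round(1),d.round(3),(R.T@(np.array([508,-133.9,140])-t)/10).round(2),w2pix('scene',t))
b=snap('scene','scene23.png');crop(b,180,120,300,280,3.7,'c29.png')
E
```

```text
56.1 [ 497.2 -121.1  275.4] phi -106.6 upx,y(mrad) [-6.  83.8] q [-0.267  0.235  1.774  0.008  1.216  1.59 ] qd [ 0.02  0.    0.01  0.   -0.   -0.06] w 28.3
t=56.1 pos=[ 497.2 -121.1  275.4] phi=-106.6 tilt=4.82 w=28.3 F=[ 0.5 -0.2 -1. ] q6=1.59
 shift now cm [ 0.92 -1.32 -1.08] rows 1.0
 turn deg -0.37  after-turn shift [ 0.94 -1.4  -0.96]
[ 492.8 -119.2  180.1] [-0.046  0.02  -0.999] [ 1.   -2.2   3.84] [243.9082704  219.43100036]
```

View pics/c29.png

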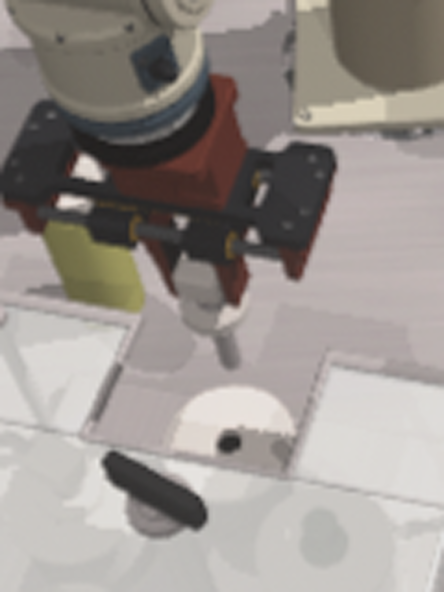

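Call:
arm_command --increments '[[[0.5, -1.1, 0.5], -0.2], [[0.5, -1, 1], 0], [[0, -0.1, 1], 0], [[0, 0, 0.8], 0], [[0, 0, 0.4], 0], [[0, 0, 0], 0]]'

```text
t: 56.75
ee_pos: [513.0, -135.4, 231.1]
orientation: [1.868, -2.465, -0.115]
ft_force: [-0.9, 0.7, -1.9]
width: 28.5
```

```bash
cat > t2.py <<'E'
from h import *
PD=(0,-.034,1)
st();t,d=tip(PD,95.3);p,R=phi_now();print('tip',t.round(1),'d',d.round(3),'to 120:',(R.T@(np.array([508,-133.9,120])-t)/10).round(2)); axl(108,PD)
print('vertical 1cm down', (-R[2]).round(3))
E
python3 t2.py
```

```text
56.8 [ 513.  -135.4  231.1] phi -105.7 upx,y(mrad) [-7.6 87.3] q [-0.284  0.316  1.774  0.007  1.139  1.557] qd [-0.  0.  0. -0.  0. -0.] w 28.5
tip [ 508.3 -133.4  135.9] d [-0.049  0.022 -0.999] to 120: [ 0.07 -0.12  1.58]
axis at lid [ 507.  -132.8  108. ] d [-0.049  0.022 -0.999] F [-0.9  0.7 -1.9]
vertical 1cm down [ 0.008 -0.087  0.996]
```

Call:
arm_command --increments '[[[0.05, -0.06, 0.5], 0.3], [[0, -0.06, 0.6], 0.2], [[0, -0.03, 0.4], 0], [[0, 0, 0], 0]]'

```text
t: 57.15
ee_pos: [513.1, -135.9, 215.1]
orientation: [1.857, -2.474, -0.114]
ft_force: [0.2, -0.0, -1.0]
width: 28.0
```

```bash
python3 t2.py; python3 - <<'E'
from h import *
b=snap('scene','scene24.png');crop(b,205,180,285,270,6.5,'c30.png')
E
```

```text
57.1 [ 513.1 -135.9  215.1] phi -106.2 upx,y(mrad) [-6.8 86.6] q [-0.285  0.335  1.788  0.007  1.105  1.565] qd [ 0. -0. -0.  0.  0. -0.] w 28.0
tip [ 508.4 -133.9  119.9] d [-0.049  0.021 -0.999] to 120: [ 0.01  0.04 -0.  ]
axis at lid [ 507.8 -133.6  108. ] d [-0.049  0.021 -0.999] F [ 0.2 -0.  -1. ]
vertical 1cm down [ 0.007 -0.087  0.996]
```

View pics/c30.png

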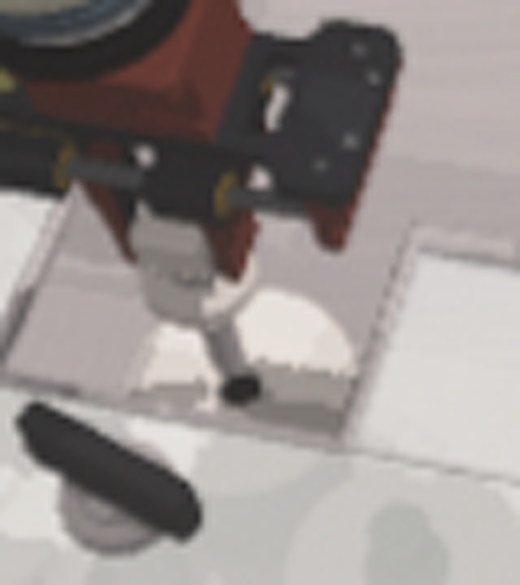

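Call:
arm_command --increments '[[[0, -0.02, 0.6], 0], [[0, -0.02, 0.6], 0], [[0, -0.02, 0.6], 0], [[0, -0.02, 0.6], 0]]'

```text
t: 57.6
ee_pos: [512.8, -135.6, 190.8]
orientation: [1.858, -2.475, -0.11]
ft_force: [0.3, -0.5, -1.3]
width: 28.3
```

```bash
python3 t2.py
```

```text
57.6 [ 512.8 -135.6  190.8] phi -106.2 upx,y(mrad) [-6.8 83.6] q [-0.285  0.365  1.81   0.008  1.051  1.565] qd [-0.    0.08  0.05  0.   -0.14 -0.  ] w 28.3
tip [ 508.5 -133.6   95.6] d [-0.046  0.02  -0.999] to 120: [ 0.02  0.24 -2.43]
axis at lid [ 509.  -133.9  108. ] d [-0.046  0.02  -0.999] F [ 0.3 -0.5 -1.3]
vertical 1cm down [ 0.007 -0.084  0.996]
```

Call:
arm_command --increments '[[[0, 0.05, 0.6], 0], [[0, 0, 0.6], 0], [[0, 0, 0.6], 0], [[0, 0, 0.6], 0], [[0, 0, 0.6], 0]]'

```text
t: 58.1
ee_pos: [509.5, -134.3, 157.8]
orientation: [1.858, -2.475, -0.111]
ft_force: [0.4, -0.1, -1.6]
width: 28.2
```

```bash
python3 t2.py
```

```text
58.1 [ 509.5 -134.3  157.8] phi -106.2 upx,y(mrad) [-6.8 84.5] q [-0.284  0.406  1.839  0.008  0.981  1.565] qd [ 0.    0.09  0.05  0.   -0.14 -0.  ] w 28.2
tip [ 505.  -132.4   62.6] d [-0.047  0.021 -0.999] to 120: [ 0.03  0.16 -5.75]
axis at lid [ 507.1 -133.3  108. ] d [-0.047  0.021 -0.999] F [ 0.4 -0.1 -1.6]
vertical 1cm down [ 0.007 -0.085  0.996]
```

Call:
arm_command --increments '[[[0, -0.1, 0.5], 0], [[0, -0.02, 0.5], 0], [[0, -0.02, 0.5], 0], [[0, -0.01, 0.3], 0]]'

```text
t: 58.5
ee_pos: [509.4, -134.2, 137.7]
orientation: [1.858, -2.474, -0.112]
ft_force: [-0.0, 0.1, -1.9]
width: 28.0
```

```bash
python3 t2.py
```

```text
58.5 [ 509.4 -134.2  137.7] phi -106.2 upx,y(mrad) [-6.8 85. ] q [-0.284  0.436  1.851  0.008  0.94   1.564] qd [-0.    0.04  0.02  0.   -0.07  0.  ] w 28.0
tip [ 504.9 -132.2   42.5] d [-0.047  0.021 -0.999] to 120: [ 0.02  0.31 -7.76]
axis at lid [ 508.  -133.6  108. ] d [-0.047  0.021 -0.999] F [-0.   0.1 -1.9]
vertical 1cm down [ 0.007 -0.085  0.996]
```

Call:
arm_command --increments '[[[0, -0.01, 0.15], 0], [[0, -0.01, 0.1], 0]]'

```text
t: 58.7
ee_pos: [509.2, -134.1, 134.7]
orientation: [1.857, -2.474, -0.112]
ft_force: [0.4, -0.7, -2.5]
width: 28.0
```

```bash
python3 t2.py
```

```text
58.7 [ 509.2 -134.1  134.7] phi -106.2 upx,y(mrad) [-6.8 85.5] q [-0.284  0.441  1.852  0.008  0.935  1.564] qd [ 0.    0.02  0.    0.   -0.02  0.  ] w 28.0
tip [ 504.7 -132.1   39.4] d [-0.048  0.021 -0.999] to 120: [ 0.02  0.32 -8.06]
axis at lid [ 507.9 -133.6  108. ] d [-0.048  0.021 -0.999] F [ 0.4 -0.7 -2.5]
vertical 1cm down [ 0.007 -0.085  0.996]
```

Call:
arm_command --increments '[[[0, -0.01, 0.12], 0], [[0, 0, 0.08], 0]]'

```text
t: 58.9
ee_pos: [509.3, -134.1, 133.7]
orientation: [1.857, -2.474, -0.112]
ft_force: [-3.2, 0.7, 9.2]
width: 27.8
```

```bash
python3 t2.py
```

```text
58.9 [ 509.3 -134.1  133.7] phi -106.2 upx,y(mrad) [-6.9 85.3] q [-0.284  0.442  1.852  0.008  0.932  1.564] qd [-0.  0.  0.  0. -0.  0.] w 27.8
tip [ 504.8 -132.1   38.4] d [-0.047  0.021 -0.999] to 120: [ 0.02  0.34 -8.16]
axis at lid [ 508.1 -133.6  108. ] d [-0.047  0.021 -0.999] F [-3.2  0.7  9.2]
vertical 1cm down [ 0.007 -0.085  0.996]
```

Light contact (9 N). I'll release gently and lift.

Call:
arm_command --increments '[[[0, 0, 0], 0], [[0, 0, 0], 0], [[0, 0, 0], 0], [[0, 0, 0], 0]]' --gripper 0.5

```text
t: 59.3
ee_pos: [510.3, -134.4, 134.7]
orientation: [1.859, -2.475, -0.109]
ft_force: [0.8, -0.2, 0.8]
width: 44.0
```

Call:
arm_command --increments '[[[0, 0.08, -1], 0], [[0, 0.12, -1.5], 0], [[0, 0.16, -2], 0], [[0, 0.25, -3], 0], [[0, 0.25, -3], 0], [[0, 0.25, -3], 0], [[0, 0.1, -1], 0], [[0, 0, 0], 0]]'

```text
t: 60.1
ee_pos: [509.5, -135.3, 288.7]
orientation: [1.858, -2.475, -0.109]
ft_force: [0.5, 1.0, 0.5]
width: 44.1
```

Call:
arm_command --increments '[[[-2.5, 0, 0], 0], [[-4.4, 0, 0], 0], [[-4.4, 0, 0], 0], [[-4.4, 0, 0], 0], [[-4.4, 0, 0], 0], [[-4.4, 0, 0], 0], [[-2.5, 0, 0], 0], [[-1, 0, 0], 0], [[0, 0, 0], 0], [[0, 0, 0], 0]]'

```text
t: 61.1
ee_pos: [584.4, 141.4, 275.4]
orientation: [1.843, -2.465, -0.122]
ft_force: [-0.4, -0.8, 0.2]
width: 43.4
```

```bash
python3 - <<'E'
from h import *
st()
b=snap('scene','scene25.png');a=snap('top','top25.png')
crop(b,225,205,265,250,13,'g1.png');crop(cv2.convertScaleAbs(a,alpha=1.5),370,155,410,200,13,'g2.png')
f=lambda n:cv2.imread('pics/'+n)
cv2.imwrite('pics/g.png',cv2.resize(cv2.hconcat([f('g1.png'),f('g2.png')]),None,fx=.76,fy=.76))
crop(a,310,50,490,230,3.3,'c31.png');crop(b,110,180,330,370,3,'c32.png')
E
```

```text
61.1 [584.4 141.4 275.4] phi -106.4 upx,y(mrad) [  1.7 100.2] q [0.194 0.377 1.575 0.047 1.279 2.037] qd [-0.    0.01  0.01 -0.   -0.   -0.  ] w 43.4
```

View pics/g.png

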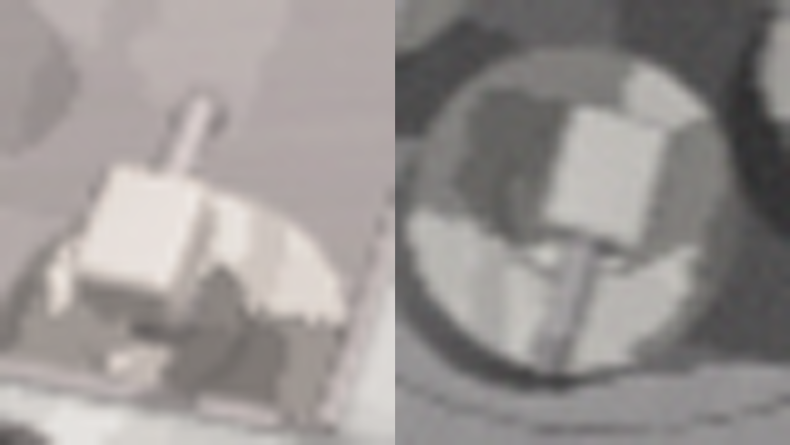

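View pics/c31.png

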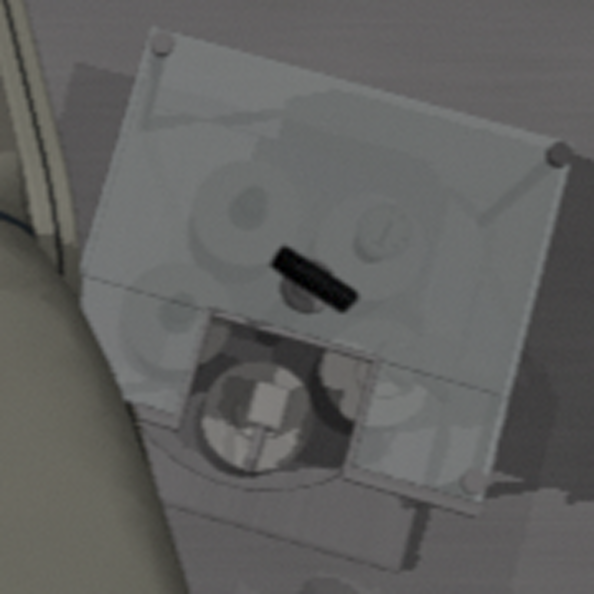

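View pics/c32.png

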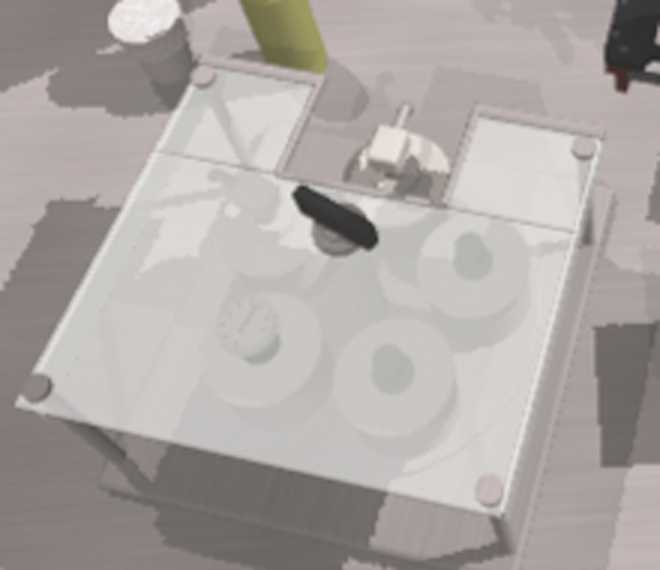

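```bash
python3 - <<'E'
from h import *
a=cv2.imread('pics/top25.png');b=cv2.imread('pics/scene25.png')
C=np.array([546.2,-239.0]);outs=[]
for nm,im in(('top',a),('scene',b)):
    c=w2pix(nm,[*C,165]);x0,y0=int(c[0]-19),int(c[1]-17)
    s=10
    z=cv2.resize(im[y0:y0+40,x0:x0+38],None,fx=s,fy=s,interpolation=cv2.INTER_CUBIC)
    z=cv2.normalize(z,None,0,255,cv2.NORM_MINMAX)
    w=z.copy()
    for yaw,col in((235.8,(0,0,255)),(246,(0,255,0))):
        r=np.radians(yaw);cc,ss=np.cos(r),np.sin(r)
        P=[[C[0]+cc*x-ss*y,C[1]+ss*x+cc*y,165] for x,y in((18,14),(18,-14),(-18,-14),(-18,14))]
        px=np.array([(w2pix(nm,p)-[x0,y0]+.5)*s for p in P]).astype(int);cv2.polylines(w,[px],True,col,1)
    outs.append(cv2.hconcat([z,w]))
cv2.imwrite('pics/ov2.png',cv2.resize(cv2.vconcat(outs),None,fx=.72,fy=.72))
E
```

```text
(no output)
```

View pics/ov2.png

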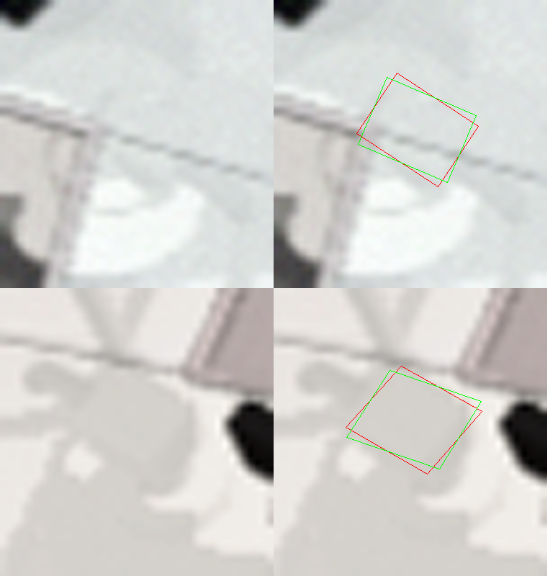

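View pics/scene25.png

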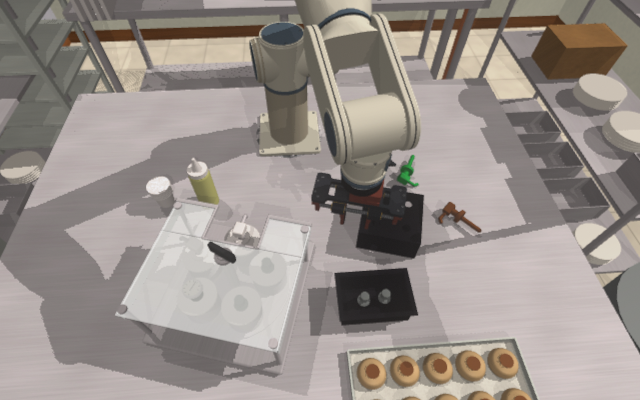

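```bash
python3 - <<'E'
from h import *
b=cv2.imread('pics/scene25.png')
C=np.array([546.2,-239.0]);c=w2pix('scene',[*C,165]);print(c)
x0,y0=int(c[0]-24),int(c[1]-20);s=13
z=cv2.resize(b[y0:y0+42,x0:x0+45],None,fx=s,fy=s,interpolation=cv2.INTER_CUBIC).astype(float)
z=np.clip((z-170)/(255-170)*255,0,255).astype(np.uint8)
w=z.copy()
for yaw,col in((235.8,(0,0,255)),(246,(0,255,0))):
    r=np.radians(yaw);cc,ss=np.cos(r),np.sin(r)
    P=[[C[0]+cc*x-ss*y,C[1]+ss*x+cc*y,165] for x,y in((18,14),(18,-14),(-18,-14),(-18,14))]
    px=np.array([(w2pix('scene',p)-[x0,y0]+.5)*s for p in P]).astype(int);cv2.polylines(w,[px],True,col,1)
    q=[(w2pix('scene',[C[0]+cc*x,C[1]+ss*x,zz])-[x0,y0]+.5)*s for x,zz in((18,158),(55,150))]
    cv2.line(w,tuple(q[0].astype(int)),tuple(q[1].astype(int)),col,1)
cv2.imwrite('pics/ov3.png',cv2.resize(cv2.hconcat([z,w]),None,fx=.68,fy=.68))
E
```

```text
[195.02641999 243.71761044]
```

View pics/ov3.png

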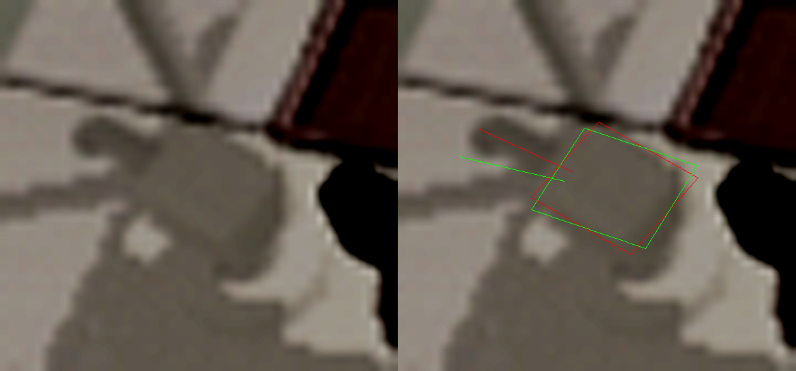

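```bash
python3 - <<'E'
from h import *
tp=np.array([225+206/.76/13-.5,205+98/.76/13-.5])
for z in(140,145,150,155,160,165): print(z,pix2w('scene',*tp,z).round(1), (w2pix('scene',[457.1,-119,z])).round(1),tp.round(1))
x0,y0=171,223
tip1=np.array([x0+80/.68/13-.5,y0+135/.68/13-.5]);
for z in(145,150,155,160):
    P=pix2w('scene',*tip1,z)
    for C in((546.2,-239.0),):
        print(z,P.round(1),np.linalg.norm(P[:2]-C).round(1),(np.degrees(np.arctan2(P[1]-C[1],P[0]-C[0]))%360).round(1))
E
```

```text
140 [ 449.7 -123.3  140. ] [246.8 216.6] [245.4 214.4]
145 [ 453.2 -122.4  145. ] [246.6 215.5] [245.4 214.4]
150 [ 456.7 -121.5  150. ] [246.3 214.5] [245.4 214.4]
155 [ 460.2 -120.6  155. ] [246.  213.4] [245.4 214.4]
160 [ 463.6 -119.7  160. ] [245.7 212.4] [245.4 214.4]
165 [ 467.1 -118.8  165. ] [245.4 211.3] [245.4 214.4]
145 [ 513.9 -286.9  145. ] 57.8 236.0
150 [ 517. -285.  150.] 54.5 237.6
155 [ 520.1 -283.2  155. ] 51.3 239.4
160 [ 523.2 -281.3  160. ] 48.1 241.5
```

```bash
python3 - <<'E'
from h import *
st();print(close_job())
E
```

```text
61.2 [584.5 140.8 275.8] phi -106.5 upx,y(mrad) [ 1.3 99.6] q [0.193 0.376 1.575 0.047 1.279 2.037] qd [-0.   -0.01 -0.01  0.    0.    0.  ] w 44.2
the job is handed in; nothing more can be done
None
```

I fitted both pumps in the rack to stoppered pots and handed the job in at about 61 s of the 210 s allowed.

**What I did:**
- **First pot:** I pulled its stopper, put it in the black pan and seated the first pump.
- **Turning:** I turned the station one click counter-clockwise by the bar.
- **Second pot:** I did the same with the second pump.
- **Left alone:** I did not touch the thermometer, bottle, cups or the brown and green look-alikes.

**Last checks:**
- **Stoppers:** the pictures show both standing in the pan.
- **Collars:** the second pump met the lid within about 0.5 mm of the height expected for a seated collar. The first met it within about 0.5 mm too, under a harder press of 29 N. I judged flatness by picture and contact height, not by a direct measurement.
- **Turntable:** the pots and stoppers lie at the same pixels as before the turn, within about 1 mm, so it rests in a click stop. The bar's own angle read about 63° against an expected 56° in the top view; the same reading had been about 3° off before the turn, so I trusted the pots.
- **Robot:** the arm was about 30 cm from the station and touching nothing at hand-in.

**Checks that disagreed or came out weak:**
- **Spouts:** the second read within about 1–3° of straight outward, depending on the method. The first read about 2–4° off in most readings, and one rough reading through the clear roof suggested up to 8°. I did not regrip it.
- **Tool tilt:** the tool drifted to as much as 10° off vertical during the run. I brought it back by pushing outward at the arm's reach limit. Joint 3 read 0.088 rad there, against a stated lower limit of 0.09, which may count as passing its range.
- **Turn bar:** while I was testing the tilt, the first pump's tube may have brushed the bar. The force reading was under 3 N, and the bar had not visibly turned.

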